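Set a locating pin with sprung tongs

TASK

Take the sprung tongs from their stand, use them to pick the plain locating pin (the one like the pin already set in the fixture) out of the wooden rack, and press it fully home in the fixture's empty socket, down past the sprung catch until its collar lies flush on the seat ring. Squeeze and press gently, never touch the pin with the gripper's own fingers, then put the tongs back upright in their stand; leave the other things where they are.

Things in the scene. Friction and masses are not known exactly. Their poses are not given: they have to be found in the camera images.
- tongs: Steel sprung tongs, standing tips down in their stand, 134 mm tall, about 80 g. Origin: midway between the tips, level with their lower ends; z up to the pivot barrel (19 mm diameter, centre at z = 124 mm); the arms open and close along y. Straps and gripping tips are 14 mm wide (x), tips 20 mm high. Open, the tips stand 37 mm apart inside, 49 mm outside.
- tongs_pads (a point): Middle between the tongs' two black finger pads (18 mm wide, 30 mm high), 83 mm above the tips. Over the pads: 39 mm open; at 36 mm tips 28 mm apart; at 30 mm arms parallel, tips 12 mm apart; at 26 mm tips meet. The spring takes 3 N a side open, 6 N at parallel; what is above that reaches the pin at 0.36 of the pad force. 15 to 25 N at the pads holds the pin; over 40 N is too much.
- tongs_arm_a (a joint): Closing angle of one arm of the tongs (the other moves alike), in rad: 0 open, 0.10 arms parallel (tips 12 mm apart), 0.148 tips meet.
- tongs_stand: Fixed grey steel stand for the tongs: an upright open pocket, inside 20 mm (its x) by 60 mm (its y), rim 45 mm above the table, walls 3 mm, on a 52 x 86 mm foot. Origin: under its centre, on the table; the tongs stand in it with their y along its y.
- stand_floor (a point): Centre of the floor of the stand's pocket, 4 mm above the table and 41 mm below the rim; the tongs' tips rest on it.
- pin: The locating pin to set: bare steel, 63 mm tall, about 50 g, standing loosely in a hole of the rack, collar on the rack's top. Origin: centre of its lower end; z along it. From below: spigot 12 mm diameter, 30 mm long, its lowest 5 mm tapered to 7 mm; collar 22 mm diameter, z = 30 to 35 mm; plain round shank 12 mm diameter, z = 35 to 63 mm.
- pin_collar (a point): Centre of the top face of the pin's collar, where the shank begins, 35 mm above its lower end. The tongs hold the shank here; their tips may bear down on the collar to press.
- pin_rack: Fixed dark wooden block, 106 mm (x) by 44 mm (y) by 36 mm high, with three 16 mm square holes, 33 mm apart along x, for three pins in any order. Origin: under its centre.
- pin_long: Another pin in the rack, to be left there: like the pin but with a shank 8 mm thick and 46 mm long (81 mm tall in all). Origin: its lower end.
- pin_headed: Another pin in the rack, to be left there: like the pin but with a head 20 mm in diameter and 8 mm thick on the shank. Origin: its lower end.
- fixture: Fixed steel block, 100 mm (x) by 44 mm (y), top 36 mm above the table, on a plywood foot 124 x 56 x 4 mm; the empty socket at x = -24 mm and a filled one at x = +24 mm (a pin like the one to set stands in it on a like ring). Origin: under its centre, on the table.
- socket (a point): Centre of the empty socket's mouth, on the block's top, 36 mm above the table; z up. Hole 14 mm in diameter, 32 mm deep. A steel seat ring, 25 mm outside, 15 mm inside, stands round the mouth, 2 to 18 mm proud of the block: its height differs each time and is not measured, so feel for it. It gives stiffly, 1 mm for 15 N. When home, the pin's collar lies flush on it.
- socket_catch (a point): Two sprung balls in the socket's wall, 5.5 mm below its mouth. They stop the pin's tapered foot with the collar still 9 mm or more above the ring; it takes 3 to 7 N to press it past them, then about 2 N to slide on until the collar meets the ring and the force climbs steeply. The balls then hold it. Press slowly: 8 to 10 N seats it, over 15 N is too much.
- pencil: Red carpenter's pencil, 9x118x8 mm, lying on the table; leave alone. Origin: its underside, middle.
- spanner: Grey open and ring spanner, 32x194x6 mm, lying near the front edge; leave alone. Origin: its underside, middle.
- offcut_pale: Pale wood offcut, 50x110x32 mm; leave alone. Origin: its underside, middle.
- offcut_dark: Darker wood offcut, 60x75x22 mm; leave alone. Origin: its underside, middle.
- gauge_block: Light setting block with a black knob, 40x60x46 mm; leave alone. Origin: its underside, middle.

How it is judged:
On the way, in this order (a step that is already met when the one before it is completed fails the run):
1. the tongs, held by the gripper, lift the pin out of the rack (height (world z) of pin above 0.045 m and contact force between tongs and pin above 0.3 N and contact force between the fingers and tongs above 0.5 N), for 0.2 s.
2. the pin is fully home in the empty socket and the tongs have let go of it (z of seat_mark in the frame of pin above 0.0288 m and horizontal distance between pin and socket below 0.0025 m and angle between pin's own z axis and vertical below 0.08 rad and contact force between tongs and pin below 0.1 N), for 0.2 s.
At the end, for the whole second after the job is handed in: The pin is upright and fully home in the empty socket (collar within 1.2 mm of the seat ring, axis within 2.5 mm), the tongs rest in their stand, upright within 0.25 rad, tips on its floor, and no other listed loose thing has moved more than 20 mm (z of seat_mark in the frame of pin above 0.0288 m and horizontal distance between pin and socket below 0.0025 m and angle between pin's own z axis and vertical below 0.08 rad and horizontal distance between tongs and stand_floor below 0.02 m and height (world z) of tongs below 0.012 m and angle between tongs's own z axis and vertical below 0.25 rad and linear speed of each of tongs, pin below 0.02 m/s and distance of each of pin_long, pin_headed, pencil, spanner, offcut_pale, offcut_dark, gauge_block from where it was at the start of the episode below 0.02 m); the robot touches nothing.
It fails at once if the gripper's own fingers or the arm touch the pin (contact force between any of the fingers, the arm and pin above 0.3 N).
It fails at once if the tongs load the pin too hard (squeeze of both sides and press together over 38 N) (contact force between tongs and pin above 38 N).
It fails at once if the pin is forced in the socket with more than 21 N (some 6 N of the balls' side load included) (contact force between pin and fixture above 21 N).
It fails at once if another loose thing is displaced by more than 30 mm (distance of any of pin_long, pin_headed, pencil, spanner, offcut_pale, offcut_dark, gauge_block from where it was at the start of the episode above 0.03 m).
It also fails if it takes over 64 s, if anything falls off the work surface, if the arm or the gripper's body presses on something with over 40 N, if the wrist force passes 120 N, or if a joint passes its speed limit or range.

ROBOT

A 6-joint arm with a two-finger parallel gripper is mounted at the origin on a cart in front of the work surface, level with it; the furniture and walls round the work are solid. World frame = base frame: x ahead of the robot, y to its left, z up, the work surface at z = 0. Lengths are in m, angles in rad, forces in N, time in s.
With the tool pointing down it reaches from about 0.35 to 0.925 m from the base axis. Payload 6.4 kg.
Tool frame: the origin (TCP) lies at the very end of the fingers, on their centre line; the grasp point (between the pads) lies 19 mm behind it (bot.hold_point_z is the distance from the TCP to the grasp point, in m); z points along the fingers, y is the direction in which the jaws open and shut (so a half turn about z gives the same grasp; the last joint's range is limited). The gripper opens to 94 mm and grips with 3 to 60 N. Pads are 16 mm wide; open, the fingers measure 119 mm over their backs; the gripper's body (75 mm by 177 mm) begins 78 mm behind the grasp point.
Start: joints at [1.081, 0.245, 1.558, -0, 1.339, -0.174], TCP at [0.202, 0.618, 0.205] pointing down, gripper open.
Joint ranges: [-3.13, 3.13], [-1.02, 2.26], [0.13, 2.54], [-0.95, 4.09], [0.21, 2.88], [-2.74, 2.74]. Speed limits (rad/s): [2.57, 2.57, 3.14, 3.14, 3.14, 3.14].

INTERFACE

Orientations are given as a unit quaternion [w, x, y, z].
In Python, from plant import bot, eyes, finder gives the robot as it stands. The module is installed in compiled form; this text tells all that it offers.
- The arm moves only by the tool play_rows, never from a script. Its argument "plan" is text: rows parted by semicolons, each of 5 numbers parted by spaces: the shift along the tool's x, y, z in mm, then the turn about the tool's z in degrees, then the closure, from -1 (fully open) to 1 (shut), so that 0 is half open. A call has 1 to 8 rows; each row shifts and turns the commanded pose from where the row before left it, along the tool's axes as they then stand; what a row does not reach is not made up. A row lasts 1/10 s, in which the tool goes at most 50 mm and 8.59 degrees, less where a joint would pass 70% of its speed; a pose out of reach is approached as far as the arm can. A call with a gripper value outside its range is refused whole. The fingers move at their own pace and stop on an object; "squeeze" is the grip in N (left out, the last holds). Time passes only in rows, so rows that do not move let the fingers close. It gives the time, the measured TCP pose, the force and the opening at its end, in the units of the state.
- bot.read_state(): the state, without advancing time (a new reading comes with each control period).
- eyes.read_camera(name): name is "side" or "top" or "wrist"; returns a dict with "pixels" (384x512x3 uint8, red, green, blue), "range_z" (384x512 float32, m along the optical axis (not along the pixel's ray), 0 where there is no reading), "fx", "fy", "cx", "cy" (pixels), "T" (4x4, takes a point from camera to world coordinates). Camera axes: x right, y up, looking along -z (the intrinsics and any distortion apply to the point x, -y, -z); pixel columns grow to the right and rows downward; lengths in m; the calibration is good to about 2 mm. The wrist camera is an equidistant fisheye: a pixel r from the principal point sees the ray r / f radians off the axis. A picture is of the moment at which its call begins.
- bot.finish_job(): hands the job in, once; it reports no verdict.
Trained networks look in a picture, given as the dict that the camera call returned (one of the last four; its "shot" number tells which), for a name from the list of things; names that differ only in an ending like _2 or _b are one class to them, and where a whole thing is asked for, a point or a joint stands for the part that bears it (a point fixed in the world has none). Each returns a list of dicts, best first, with "conf" (0 to 1); they miss things now and then, are a little off and sometimes report something else, mostly with a low value. They report only what shows in the picture. A call takes as long as a camera call.
- finder.regions_of(target, picture): "mask" (384x512 bool, what is visible of it) and "xy" ([column, row] in pixels, amid what is visible of it).
- finder.place_of(target, picture): "xy" ([column, row] in pixels: a listed point, or the origin of a listed thing).
The state is a dict: "clock": time; "joints": joint angles; "qvel": joint speeds; "tau": joint torques, N m; "eef_pos": TCP position; "tcp_rot": TCP orientation; "ft_force": force on the tool from outside, world axes, zero at the start; "wrist_torque": the same for the moment, N m; "grip_width": opening from 0.0 (shut) to 1.0 (fully open).
Only numpy, scipy, OpenCV 4.12 (cv2) and the standard library are available. Lean on these libraries where they do the work, as an engineer would, in place of code of your own. Each camera call takes 0.05 s, during which the arm holds its last target.

## Working session

There is one attempt and no reset: what is moved stays moved. The work goes in short steps, Python scripts to look and compute and a tool call to move; the robot and the scene stay as the last step left them, time stands still between calls to the robot, and variables do not carry over. Pictures are saved under pics/ and viewed, and the job is handed in when it is done.

Besides the shell and the picture viewer there is one more tool, called after "Request:" by a JSON object that holds its "method" and its "body". play_rows: Moves the arm, as the interface text tells. Its arguments: {"type":"object","properties":{"plan":{"type":"string"},"squeeze":{"type":"number"}},"required":["plan"]}

```bash
ls; mkdir -p pics; cat > h.py <<'E'
import numpy as np, cv2
from plant import bot, eyes, finder
def snap(cam,name):
    d=eyes.read_camera(cam); cv2.imwrite(f'pics/{name}.png',cv2.cvtColor(d['pixels'],cv2.COLOR_RGB2BGR)); return d
def ray(d,u,v):
    return np.array([(u-d['cx'])/d['fx'],-(v-d['cy'])/d['fy'],-1.0])
def pt(d,u,v,z=None):
    """world pt for pinhole cams; z=plane height or depth"""
    T=d['T'];r=T[:3,:3]@ray(d,u,v);o=T[:3,3]
    if z is None: s=d['range_z'][int(round(v)),int(round(u))]
    else: s=(z-o[2])/r[2]
    return o+s*r
def cloud(d):
    v,u=np.mgrid[0:384,0:512]; s=d['range_z']
    P=np.stack([(u-d['cx'])/d['fx']*s,-(v-d['cy'])/d['fy']*s,-s],-1)
    return P@d['T'][:3,:3].T+d['T'][:3,3]
E
python3 - <<'E'
from h import *
print(bot.read_state())
for c in ['side','top','wrist']:
    d=snap(c,c+'0'); print(c,d['fx'],d['fy'],d['cx'],d['cy'],d['T'].round(3).tolist(),[k for k in d])
    if c!='wrist':
        P=cloud(d); np.save(c+'0.npy',P)
    for t in ['tongs','tongs_pads','tongs_stand','stand_floor','pin','pin_collar','pin_rack','pin_long','pin_headed','fixture','socket']:
        r=finder.place_of(t,d)
        print(c,t,[(np.round(x['xy'],1).tolist(),round(x['conf'],2)) for x in r[:3]])
print(bot.read_state()['clock'])
E
```

```text
pics
{'clock': 0.0, 'joints': array([ 1.08089855e+00,  2.45796876e-01,  1.55899635e+00,  3.67386683e-06,
        1.33869978e+00, -1.74120119e-01]), 'qvel': array([ 0.00153544, -0.0003078 ,  0.00067918, -0.00034933, -0.00232312,
       -0.00051399]), 'tau': array([ 7.58199690e-05, -4.15826404e+01, -3.14609492e+01,  6.84593408e-02,
        3.31889524e-02, -1.03825143e-04]), 'eef_pos': array([0.20158193, 0.61732418, 0.20436586]), 'tcp_rot': array([-3.11393425e-04,  1.57233997e-01,  9.87560918e-01, -8.97705582e-04]), 'ft_force': array([ 0.1454406 ,  0.73676425, -0.66842754]), 'wrist_torque': array([0.02571599, 0.00387029, 0.02068391]), 'grip_width': 0.9989465695982833}
side 446.07830038292104 446.07830038292104 257.605378638851 191.47688803576915 [[0.994, 0.07, -0.085, 0.449], [-0.108, 0.468, -0.877, -0.805], [-0.021, 0.881, 0.473, 0.519], [0.0, 0.0, 0.0, 1.0]] ['pixels', 'range_z', 'fx', 'fy', 'cx', 'cy', 'T', 'shot']
side tongs [([255.2, 191.2], 0.74)]
side tongs_pads [([256.5, 159.5], 0.83)]
side tongs_stand [([255.0, 195.2], 0.7)]
side stand_floor [([256.9, 194.1], 0.83)]
side pin [(
[... 846 characters left out ...]
9.8], 0.31)]
top pin_rack [([243.6, 222.9], 0.63), ([313.9, 189.3], 0.44)]
top pin_long [([241.8, 222.1], 0.44)]
top pin_headed [([238.0, 208.5], 0.43)]
top fixture [([316.5, 189.5], 0.9)]
top socket [([316.0, 201.1], 0.88), ([316.0, 189.9], 0.33)]
wrist 297.3186396354542 297.3186396354542 254.52058783740733 192.6726346997428 [[0.31, -0.922, -0.23, 0.136], [0.951, 0.301, 0.075, 0.639], [0.0, -0.242, 0.97, 0.383], [0.0, 0.0, 0.0, 1.0]] ['pixels', 'range_z', 'fx', 'fy', 'cx', 'cy', 'T', 'shot']
wrist tongs []
wrist tongs_pads []
wrist tongs_stand []
wrist stand_floor []
wrist pin []
wrist pin_collar []
wrist pin_rack []
wrist pin_long []
wrist pin_headed []
wrist fixture []
wrist socket []
1.8
```

```bash
python3 - <<'E'
import cv2,numpy as np
a=cv2.imread('pics/side0.png');b=cv2.imread('pics/top0.png')
cv2.imwrite('pics/side0z.png',cv2.resize(a[110:300,170:370],None,fx=3,fy=3,interpolation=cv2.INTER_CUBIC))
cv2.imwrite('pics/top0z.png',cv2.resize(b[130:270,150:350],None,fx=4,fy=4,interpolation=cv2.INTER_CUBIC))
E
```

```text
(no output)
```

View pics/side0.png

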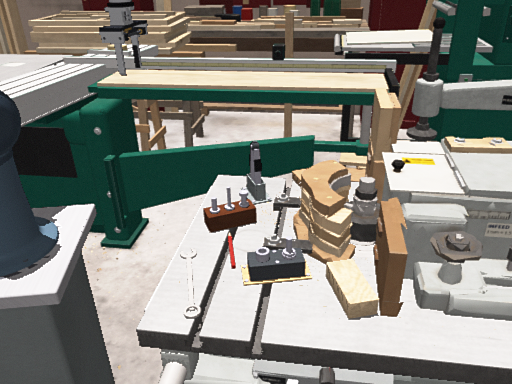

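```bash
sleep 0
```

```text
(no output)
```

View pics/top0.png

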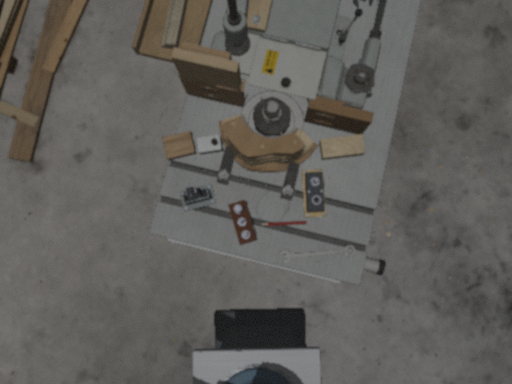

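View pics/side0z.png

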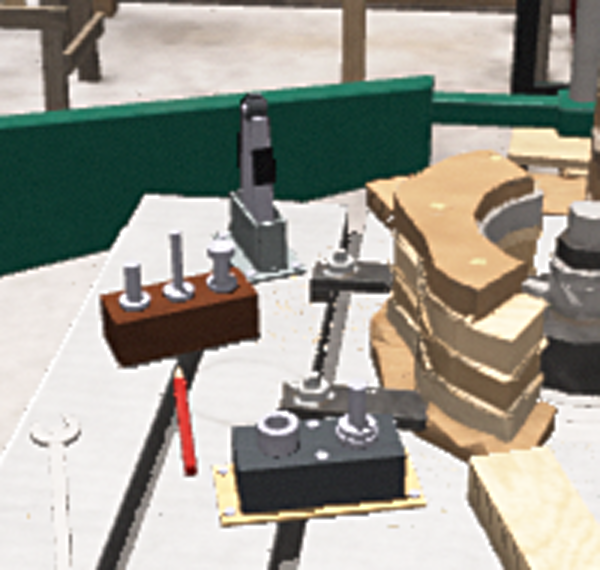

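View pics/top0z.png

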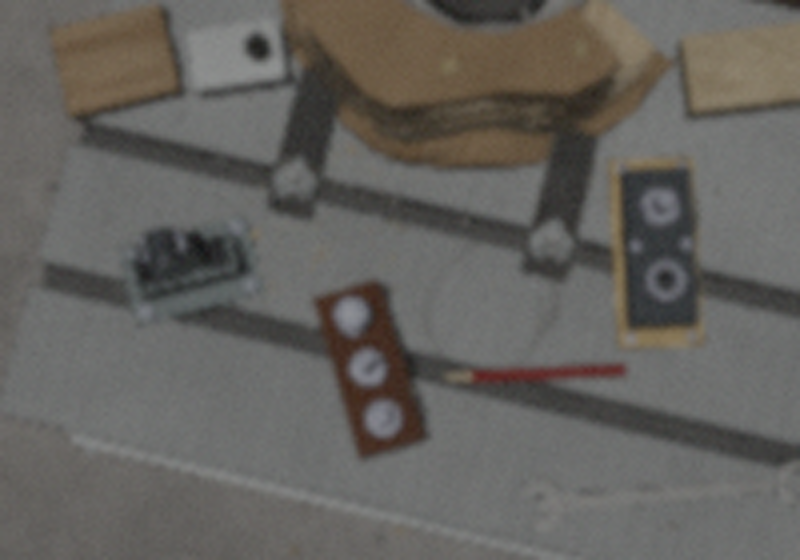

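```bash
cp pics/wrist0.png pics/w0.png
```

```text
(no output)
```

View pics/wrist0.png

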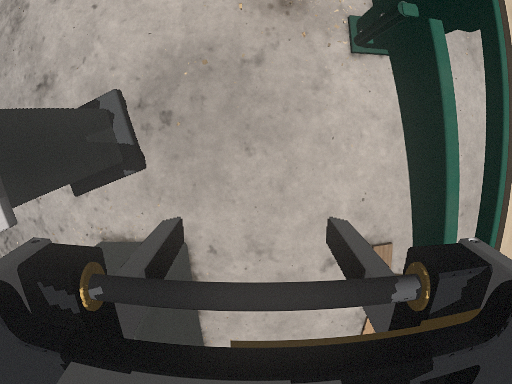

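```bash
python3 - <<'E'
import numpy as np,cv2
P=np.load('top0.npy')
def box(name,u0,u1,v0,v1,zl,zh):
    Q=P[v0:v1,u0:u1].reshape(-1,3); m=(Q[:,2]>zl)&(Q[:,2]<zh); q=Q[m]
    r=cv2.minAreaRect((q[:,:2]*1000).astype(np.float32)); print(name,m.sum(),np.round(r[0],1),np.round(r[1],1),round(r[2],1),'z',np.median(q[:,2]).round(4), 'bbox mid',((q.min(0)+q.max(0))/2).round(4))
print('table', [P[v,u].round(4).tolist() for v,u in [(215,290),(240,210),(180,300)]])
box('rack',225,262,198,250,0.03,0.042)
box('fix',300,332,165,222,0.028,0.042)
box('stand',178,220,180,214,0.02,0.05)
box('tongs',178,220,175,214,0.07,0.14)
# headed/pins
for n,u,v in [('headed',238,209),('long',242,222),('pin',245.5,234.5)]:
    u=int(u);v=int(v);print(n);print((P[v-5:v+6,u-5:u+6,2]*1000).round().astype(int))
print('fix');print((P[176:216,302:330,2]*1000).round().astype(int)[::1])
E
```

```text
table [[0.4839, -0.096, -0.0027], [0.4237, 0.1121, 0.0021], [0.5748, -0.1248, 0.0006]]
rack 617 [466.1  27.5] [106.3  44. ] 15.2 z 0.0363 bbox mid [0.466  0.0275 0.0361]
fix 551 [ 540.  -159.2] [101.1  45.1] 1.0 z 0.0361 bbox mid [ 0.5398 -0.1589  0.0354]
stand 149 [542.1 126.6] [ 36.1 103.2] 23.9 z 0.0401 bbox mid [0.5457 0.1313 0.035 ]
tongs 132 [534.9 142.5] [19.6 38.8] 14.0 z 0.1268 bbox mid [0.5345 0.1426 0.1062]
headed
[[  39   37   39   40   41   38   36   35   30   40   38]
 [  37   34   38   67   70   69   67   68   36   37   36]
 [  39   39   69   67   71   70   70   72   39   36   39]
 [  37   69   66   68   69   67   72   66   72   35   37]
 [  36   68   69   69   72   71   68   72   65   38   37]
 [  37   69   72   68   66   70   74   67   72   40   35]
 [  38   41   69   69   72   70   68   73   69   42   30]
 [  36   35   68   68 1219   70   68   67   41   44   35]
 [  34   38   40   40   69   66   66   46   44   36   36]
 [  34   38   33   34   45   42   41   43   35   37   42]
 [  33   36   37   35   38   36   40   34   34   34   34]]
long
[[38 36 38 32 33 40 33 34 3
[... 230 characters left out ...]
38 43 43 45 37 42 43 42 37 37]
 [35 39 42 41 42 43 39 44 35 40 39]
 [34 37 33 36 36 38 38 37 39 34 39]
 [36 38 37 38 40 36 35 37 38 39 38]]
pin
[[37 37 40 36 33 34 39 39 36 37 35]
 [36 41 38 38 37 36 37 31 36 30 38]
 [38 35 40 43 39 41 44 41 38 38 36]
 [40 33 33 39 68 71 69 43 45 41 36]
 [35 35 45 67 71 69 69 69 44 48 37]
 [33 35 44 65 67 70 68 72 40 42 35]
 [35 38 39 67 69 71 72 64 45 39 36]
 [37 35 42 43 70 69 72 52 42 35 35]
 [39 36 36 39 42 41 42 39 40 40 35]
 [38 38 36 37 40 39 42 42 40 36 37]
 [38 33 37 34 38 37 34 33 38 37 40]]
fix
[[-2  6  6 ...  0 -1 -1]
 [ 2  6  5 ...  2  2 -1]
 [-1  1  7 ... -2 -4 -1]
 ...
 [ 1 -1  6 ... -2  1  4]
 [-2 -2  1 ... -1  0  0]
 [ 0 -1  1 ...  4  1  1]]
```

```bash
python3 - <<'E'
import numpy as np,cv2
P=np.load('top0.npy')
for n,u0,u1,v0,v1,lo,hi in [('headed',232,246,202,216,.06,.08),('long',235,250,214,228,.07,.095),('pin',238,254,227,241,.06,.08),('setpin',308,325,173,192,.05,.1),('ring',308,326,192,210,.040,.06)]:
    q=P[v0:v1,u0:u1].reshape(-1,3);q=q[(q[:,2]>lo)&(q[:,2]<hi)]
    print(n,len(q),q.mean(0).round(4),((q.min(0)+q.max(0))/2).round(4),np.ptp(q,axis=0).round(4))
print((P[194:208,309:325,2]*1000).round().astype(int))
S=np.load('side0.npy').reshape(-1,3)
A=np.vstack([P.reshape(-1,3),S])
xs=np.arange(.3,.95,.05);ys=np.arange(-.4,.4,.05)
print('cols y',ys.round(2))
for x in xs[::-1]:
    print(round(x,2),[int(1000*np.percentile(a,99)) if len(a:=A[(abs(A[:,0]-x)<.025)&(abs(A[:,1]-y)<.025)&(A[:,2]<.6),2])>3 else None for y in ys])
E
```

```text
headed 50 [0.4974 0.0358 0.069 ] [0.4971 0.0362 0.0694] [0.0175 0.0174 0.009 ]
long 10 [0.4655 0.0274 0.0837] [0.4662 0.0275 0.0826] [0.0073 0.0056 0.0157]
pin 21 [0.4341 0.0189 0.0691] [0.4341 0.019  0.0683] [0.01   0.01   0.0076]
setpin 27 [ 0.5618 -0.1574  0.0689] [ 0.5618 -0.1582  0.0646] [0.0114 0.0106 0.0285]
ring 75 [ 0.5159 -0.1602  0.0493] [ 0.5154 -0.1602  0.0489] [0.0437 0.0395 0.0177]
[[  39   40   37   38   35   40   36   34   34   40   34   34   37   39
    39    5]
 [  38   34   36   36   35   34   38   52   37   32   34   40   36   33
    34    3]
 [  35   38   31   33   37   50   55   52   54   54   50   35   36   32
    35   31]
 [  35   37   39   37   49   56   53   48   51   55   53   52   35   36
    36   37]
 [  33   40   37   50 1219   45   31   30   41   48   53   53   38   35
    39   32]
 [  39   33   39   54   51   16   10   15   26   36   56   49   54   36
    35   31]
 [  37   34   45   51   53    5    4    5   18   35   48   51   57   35
    36   38]
 [  34   37   45   52   50    3    3    2    8   34   49   52   56   35
    39   35]
 [  35   35   38   5
[... 907 characters left out ...]
, None, None, None]
0.7 [1, 4, 126, 128, 127, 120, 107, 124, 119, 123, 47, 34, 26, 23, None, None]
0.65 [None, 3, 34, 37, 37, 115, 121, 123, 121, 120, 49, 33, 26, 21, None, None]
0.6 [None, 3, 4, 5, 36, 39, 117, 117, 118, 37, 33, 5, 4, 4, None, None]
0.55 [None, 3, 4, 4, 37, 75, 37, 22, 5, 21, 93, 139, 17, 4, None, None]
0.5 [None, 0, 3, 3, 37, 54, 11, 5, 40, 71, 7, 94, 5, 5, None, None]
0.45 [None, None, 3, 4, 5, 8, 11, 10, 75, 84, 5, 5, 5, 4, -770, -768]
0.4 [None, None, 3, 8, 7, 6, 7, 5, 38, 37, 5, 4, 0, -767, -767, -767]
0.35 [None, -52, 1, 4, 5, 5, 7, 4, 3, -8, -767, -767, -764, -767, -767, -768]
0.3 [None, -65, None, 3, 2, -6, -769, -767, -768, -768, -765, -764, -768, -765, -768, -768]
```

Request:
{"method": "play_rows", "body": {"plan": "-20 -20 -10 0 -1;-30 -30 -10 0 -1;0 0 0 0 -1", "squeeze": 20}}

```text
clock: 2.1
eef_pos: [0.2357, 0.553, 0.227]
tcp_rot: [0.001, 0.159, 0.987, 0.001]
ft_force: [0.9, 1.0, -0.3]
grip_width: 0.999
```

```bash
cat >> h.py <<'E'
from scipy.spatial.transform import Rotation as Rn
def pose():
    s=bot.read_state();q=s['tcp_rot'];return s['eef_pos'],Rn.from_quat([q[1],q[2],q[3],q[0]]).as_matrix(),s
def yaw(): # angle of tool y, deg
    p,R,s=pose();return np.degrees(np.arctan2(R[1,1],R[0,1]))
def plan(tgt,yt=None,step=40,tmax=8):
    p,R,s=pose(); y0=yaw(); dy=0 if yt is None else (yt-y0+90)%180-90
    d=np.array(tgt)-p; n=int(max(1,np.ceil(np.linalg.norm(d)/step),np.ceil(abs(dy)/tmax)))
    print('y0',round(y0,2),'dy',round(dy,2),'d mm',(d*1000).round(1),'n',n)
    for i in range(n):
        a=np.radians(y0+dy*i/n); ty=np.array([np.cos(a),np.sin(a),0]);tz=np.array([0,0,-1.]);tx=np.cross(ty,tz)
        e=d/n*1000; print(f'{e@tx:.1f} {e@ty:.1f} {e@tz:.1f} {-dy/n:.1f}',end=';')
    print()
def wproj(d,X):
    X=np.atleast_2d(X);c=(X-d['T'][:3,3])@d['T'][:3,:3]; x,y,z=c[:,0],-c[:,1],-c[:,2]
    r=np.hypot(x,y);th=np.arctan2(r,z);return np.stack([d['cx']+d['fx']*th*x/r,d['cy']+d['fy']*th*y/r],-1)
def wrays(d,u,v):
    x=(np.asarray(u,float)-d['cx'])/d['fx'];y=(np.asarray(v,float)-d['cy'])/d['fy'];th=np.hypot(x,y);k=np.where(th>1e-9,np.sin(th)/np.maximum(th,1e-9),1)
    return np.stack([x*k,-y*k,-np.cos(th)],-1)
def wpt(d,u,v,z=None):
    r=wrays(d,u,v);w=r@d['T'][:3,:3].T;o=d['T'][:3,3]
    s=d['range_z'][int(round(v)),int(round(u))]/(-r[2]) if z is None else (z-o[2])/w[2]
    return o+w*s
def wcloud(d):
    v,u=np.mgrid[0:384,0:512]; r=wrays(d,u,v); s=d['range_z']/np.maximum(-r[...,2],1e-3)
    return (r*s[...,None])@d['T'][:3,:3].T+d['T'][:3,3]
E
python3 -c "
from h import *
plan([0.50,0.13,0.24],104,45)"
```

```text
y0 71.74 dy 32.26 d mm [ 264.3 -423.    13. ] n 5
-76.7 -63.8 -2.6 -6.5;-69.1 -72.0 -2.6 -6.5;-60.5 -79.3 -2.6 -6.5;-51.2 -85.6 -2.6 -6.5;-41.3 -90.8 -2.6 -6.5;
```

```bash
sed -i 's#np.linalg.norm(d)/step#np.linalg.norm(d)*1000/step#' h.py
python3 -c "
from h import *
plan([0.50,0.13,0.24],104,42)"
```

```text
y0 71.74 dy 32.26 d mm [ 264.3 -423.    13. ] n 12
-32.0 -26.6 -1.1 -2.7;-30.7 -28.0 -1.1 -2.7;-29.3 -29.4 -1.1 -2.7;-27.9 -30.8 -1.1 -2.7;-26.4 -32.1 -1.1 -2.7;-24.9 -33.3 -1.1 -2.7;-23.3 -34.4 -1.1 -2.7;-21.7 -35.5 -1.1 -2.7;-20.0 -36.4 -1.1 -2.7;-18.3 -37.3 -1.1 -2.7;-16.5 -38.2 -1.1 -2.7;-14.7 -38.9 -1.1 -2.7;
```

Request:
{"method": "play_rows", "body": {"plan": "-32 -26.6 -1 -2.7 -1;-30.7 -28 -1 -2.7 -1;-29.3 -29.4 -1 -2.7 -1;-27.9 -30.8 -1 -2.7 -1;-26.4 -32.1 -1 -2.7 -1;-24.9 -33.3 -1 -2.7 -1;-23.3 -34.4 -1 -2.7 -1;-21.7 -35.5 -1 -2.7 -1"}}

```text
clock: 2.9
eef_pos: [0.4117, 0.2725, 0.2336]
tcp_rot: [0.0, -0.032, 0.999, 0.0]
ft_force: [0.7, -0.2, -0.8]
grip_width: 0.997
```

Request:
{"method": "play_rows", "body": {"plan": "-20 -36.4 -1 -2.7 -1;-18.3 -37.3 -1 -2.7 -1;-16.5 -38.2 -1 -2.7 -1;-14.7 -38.9 -1 -2.7 -1;0 0 0 0 -1;0 0 0 0 -1"}}

```text
clock: 3.5
eef_pos: [0.5001, 0.1328, 0.2373]
tcp_rot: [-0.0, -0.124, 0.992, 0.0]
ft_force: [-0.5, -0.4, 0.2]
grip_width: 1.001
```

```bash
python3 - <<'E'
from h import *
d=snap('wrist','w1'); np.savez('w1.npz',**{k:d[k] for k in ['range_z','fx','fy','cx','cy','T','pixels']})
print(pose()[0],yaw())
for t in ['tongs_pads','tongs_stand','stand_floor','pin_collar','socket']:
    print(t,[(np.round(x['xy'],1).tolist(),round(x['conf'],2)) for x in finder.place_of(t,d)[:2]])
E
```

```text
[0.49971923 0.13348091 0.23722944] 104.28962283867602
tongs_pads [([257.3, 215.4], 0.95)]
tongs_stand [([256.8, 196.1], 0.61), ([263.5, 281.8], 0.55)]
stand_floor [([255.8, 194.5], 0.76), ([253.3, 198.8], 0.23)]
pin_collar [([182.5, 108.1], 0.62), ([185.8, 111.0], 0.36)]
socket [([60.5, 143.1], 0.93)]
```

View pics/w1.png

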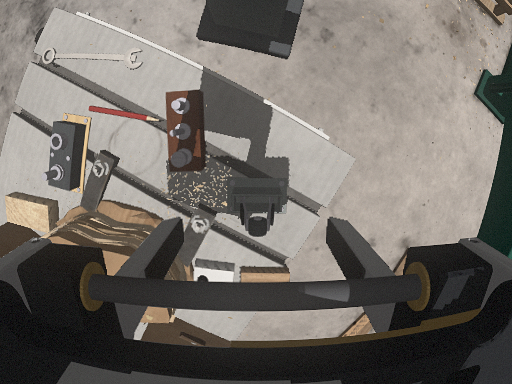

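```bash
python3 - <<'E'
from h import *
d=dict(np.load('w1.npz'))
print('pads',wpt(d,257.3,215.4,0.087),'floor',wpt(d,255.8,194.5,0.004),'stand',wpt(d,256.8,196.1,0.0))
print('collar',wpt(d,182.5,108.1,.041),'sock',wpt(d,60.5,143.1,.036))
P=wcloud(d)
def rep(n,u0,u1,v0,v1,lo,hi):
    q=P[v0:v1,u0:u1].reshape(-1,3);q=q[(q[:,2]>lo)&(q[:,2]<hi)]
    r=cv2.minAreaRect((q[:,:2]*1000).astype(np.float32));print(n,len(q),np.median(q,0).round(4),np.round(r[0],1),np.round(r[1],1),round(r[2],1))
rep('barrel',240,280,190,245,.115,.145)
rep('tongs up',240,280,190,245,.06,.115)
rep('rim',225,290,170,215,.037,.05)
rep('foot',225,295,165,240,.002,.009)
rep('rack',160,210,85,175,.031,.041)
rep('pin',172,190,95,115,.06,.08)
rep('fix',45,95,115,192,.031,.041)
im=cv2.cvtColor(d['pixels'],cv2.COLOR_RGB2BGR)
c=np.hstack([cv2.resize(im[160:250,215:305],None,fx=6,fy=6,interpolation=cv2.INTER_CUBIC)])
for r in P[190:240:3]: pass
cv2.imwrite('pics/w1z.png',c)
np.set_printoptions(linewidth=250)
print((P[170:245:3,228:292:3,2]*1000).round().astype(int))
E
```

```text
pads [0.53810474 0.1452456  0.087     ] floor [0.53470303 0.14305503 0.004     ] stand [0.53764387 0.14531491 0.        ]
collar [0.4390464  0.02285693 0.041     ] sock [ 0.52195124 -0.15869897  0.036     ]
barrel 444 [0.5341 0.1432 0.1326] [535.7 144. ] [18.5 25.4] 14.7
tongs up 239 [0.533  0.131  0.0991] [536.4 143.9] [18.2 39.7] 14.0
rim 348 [0.5312 0.1457 0.0429] [535.9 144.6] [26.4 65. ] 13.3
foot 774 [0.5259 0.1411 0.0029] [535.9 144.2] [50.9 85.2] 14.0
rack 2231 [0.4633 0.0304 0.0346] [468.1  28.1] [107.   45.4] 15.2
pin 78 [0.4362 0.0209 0.0672] [436.1  20.3] [10.8 10.4] 11.7
fix 1162 [ 0.5407 -0.1503  0.0343] [ 541.3 -136.9] [100.6  89.8] 0.7
[[  0  -2  -1  -9 -28 -28 -28 -28 -29 -29 -29  -1   0   0  -2  -1  -2  -2  -2  -2  -2  -2]
 [ -3  -1  -1  -2  -3 -10 -27 -30 -28 -29 -28 -29 -30  -3  -2  -1  -3  -1  -1  -1  -2  -2]
 [ -1  -2 415  -4  -2  -2  -5 -13 -28 -30 -30 -29 -27 -29  -3  -2  -3  -2  -2  -2  -1   0]
 [  2   2   2   2   1   2   3   3   2   3   1   2   3   2   1   3   1   1   2   2  -1  -2]
 [  2   4   3   3   3   1   3   2   4   2   2   3   3   3   2   1   2   5   
[... 1135 characters left out ...]
3 132 134 135 135 134 132 123 100  -2  -2  -1  -2  -2  -1  -1]
 [ -1  -2  -2  -2  -1  99 123 131 134 136 135 135 133 123 100  -1  -3  -2  -2  -2  -1  -1]
 [-31  -1  -3  -3  -2  -2 124 133 135 138 139 135 133 123  -3  -2   0  -1  -2  -2  -2   0]
 [-29 -27 -29   0  -3  -1 124 132 134 138 138 136 133 415  -2  -2  -2  -1  -3  -2  -1  -2]
 [-29 -29 -29 -29 -27  -2  -3 132 133 139 138 133 132  -1  -1  -2  -2  -1  -2  -1  -2  -2]
 [-11 -28 -29 -28 -28 -30 -30   0  -2 135 135 136  -3  -2  -1  -1  -2  -1  -2  -2  -3  -2]
 [ -3  -6 -10 -29 -28 -29 -29 -29   0  -1   0  -1  -1  -1  -3  -1  -1  -2  -2  -1  -1  -1]
 [ -2 415  -2  -5 -11 -29 -29 -29 -29 -29  -3  -2  -2  -1  -1  -3  -1  -2  -2  -1  -1  -2]]
```

View pics/w1z.png

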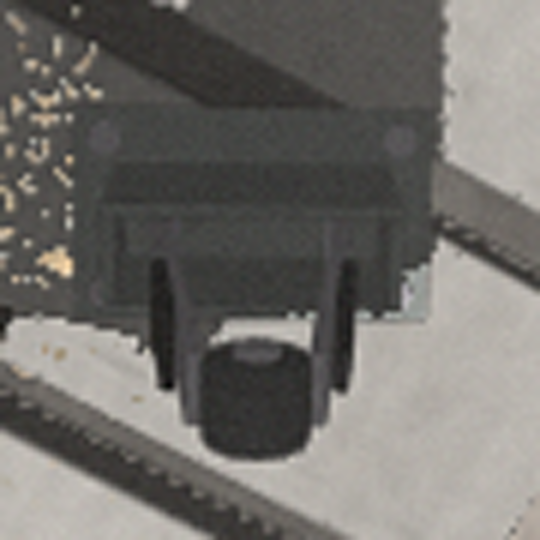

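```bash
python3 - <<'E'
from h import *
plan([.5359,.1443,.2372],104); plan([.5359,.1443,.068],104,45)
E
```

```text
y0 104.4 dy -0.4 d mm [36.5 10.4 -0.2] n 1
-37.9 1.0 0.2 0.4;
y0 104.4 dy -0.4 d mm [  36.5   10.4 -169.4] n 4
-9.5 0.3 42.4 0.1;-9.5 0.3 42.4 0.1;-9.5 0.3 42.4 0.1;-9.5 0.3 42.4 0.1;
```

Request:
{"method": "play_rows", "body": {"plan": "-19 0.5 0 0.2 -1;-19 0.5 0 0.2 -1;0 0 40 0 -1;0 0 40 0 -1;0 0 30 0 -1;0 0 0 0 -1;0 0 0 0 -1;0 0 0 0 -1"}}

```text
clock: 4.6
eef_pos: [0.538, 0.1435, 0.1299]
tcp_rot: [0.002, -0.121, 0.993, -0.0]
ft_force: [-0.9, 0.2, 0.2]
grip_width: 0.999
```

```bash
python3 - <<'E'
from h import *
plan([.5359,.1443,.068],104)
print(pose()[2]['ft_force'])
d=snap('wrist','w2')
E
```

```text
y0 103.93 dy 0.07 d mm [ -2.1   0.8 -61.9] n 2
0.9 0.6 31.0 -0.0;0.9 0.6 31.0 -0.0;
[-0.91718267  0.23994755  0.22176843]
```

View pics/w2.png

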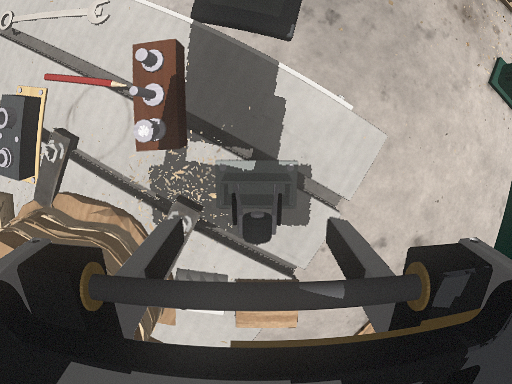

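```bash
python3 - <<'E'
from h import *
d=eyes.read_camera('wrist');p,R,s=pose()
print('tcp px',wproj(d,p))
P=wcloud(d);q=P[190:250,225:295].reshape(-1,3)
for lo,hi in [(.115,.15),(.06,.115)]:
    k=q[(q[:,2]>lo)&(q[:,2]<hi)];r=cv2.minAreaRect((k[:,:2]*1000).astype(np.float32));print(len(k),np.round(r[0],1),np.round(r[1],1),round(r[2],1),k[:,2].max())
print(((d['T'][:3,3]-p)@R).round(4))
E
```

```text
tcp px [[255.49354213 229.99555018]]
1108 [535.8 144. ] [18.8 25.8] 14.3 0.1396097146764204
470 [536.8 144.1] [18.8 39.9] 13.4 0.11466080108361215
[ 0.069  -0.0008 -0.1779]
```

Request:
{"method": "play_rows", "body": {"plan": "1 0.6 21 0 -1;1 0.6 21 0 -1;0 0 20 0 -1;0 0 0 0 -1;0 0 0 0 0;0 0 0 0 0.1;0 0 0 0 0.1;0 0 0 0 0.1", "squeeze": 20}}

```text
clock: 5.5
eef_pos: [0.535, 0.1439, 0.0665]
tcp_rot: [0.001, -0.121, 0.993, -0.0]
ft_force: [1.0, 0.1, -0.5]
grip_width: 0.697
```

```bash
python3 - <<'E'
from h import *
s=pose()[2];print(s['eef_pos'],s['ft_force'],s['grip_width'],s['grip_width']*94)
E
```

```text
[0.53501634 0.14392805 0.06652967] [ 1.01021772  0.1403928  -0.4965746 ] 0.6972330954189135 65.53991096937787
```

Request:
{"method": "play_rows", "body": {"plan": "0 0 0 0 0.22;0 0 0 0 0.22;0 0 0 0 0.22;0 0 0 0 0.22;0 0 0 0 0.22;0 0 0 0 0.22", "squeeze": 20}}

```text
clock: 6.1
eef_pos: [0.5343, 0.1438, 0.0654]
tcp_rot: [-0.0, -0.121, 0.993, -0.0]
ft_force: [0.8, -0.0, -0.5]
grip_width: 0.391
```

Request:
{"method": "play_rows", "body": {"plan": "0 0 0 0 0.235;0 0 0 0 0.235;0 0 -5 0 0.235;0 0 -10 0 0.235;0 0 -15 0 0.235;0 0 0 0 0.235;0 0 0 0 0.235"}}

```text
clock: 6.8
eef_pos: [0.5349, 0.1439, 0.0965]
tcp_rot: [0.001, -0.121, 0.993, -0.0]
ft_force: [0.5, -0.7, -2.0]
grip_width: 0.383
```

```bash
python3 - <<'E'
from h import *
s=pose()[2];print(s['eef_pos'],s['ft_force'],s['grip_width']*94)
d=snap('side','s1');P=cloud(d)
cv2.imwrite('pics/s1z.png',cv2.resize(cv2.imread('pics/s1.png')[80:240,180:340],None,fx=4,fy=4,interpolation=cv2.INTER_CUBIC)[:600])
E
```

```text
[0.53491091 0.14392859 0.09653614] [ 0.54513664 -0.65074292 -2.00300763] 35.97239910333165
```

View pics/s1z.png

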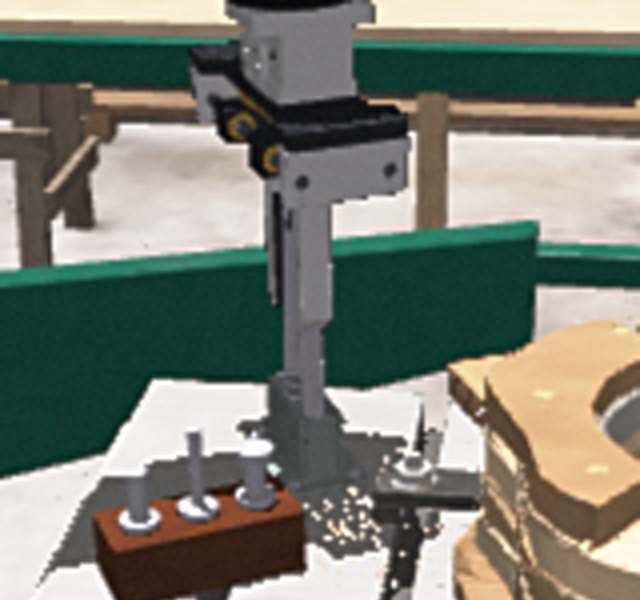

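Request:
{"method": "play_rows", "body": {"plan": "0 0 -25 0 0.235;0 0 -40 0 0.235;0 0 -15 0 0.235;0 0 0 0 0.235"}}

```text
clock: 7.25
eef_pos: [0.5359, 0.144, 0.1777]
tcp_rot: [0.002, -0.121, 0.993, -0.0]
ft_force: [0.6, 0.6, -0.8]
grip_width: 0.383
```

```bash
python3 - <<'E'
from h import *
plan([.435,.020,.175],105.2,25)
E
```

```text
y0 103.91 dy 1.29 d mm [-100.9 -124.    -2.7] n 7
18.2 -13.7 0.4 -0.2;18.3 -13.7 0.4 -0.2;18.3 -13.6 0.4 -0.2;18.4 -13.6 0.4 -0.2;18.4 -13.5 0.4 -0.2;18.5 -13.4 0.4 -0.2;18.5 -13.4 0.4 -0.2;
```

Request:
{"method": "play_rows", "body": {"plan": "18.3 -13.6 0.3 -0.2 0.235;18.3 -13.6 0.3 -0.2 0.235;18.3 -13.6 0.3 -0.2 0.235;18.3 -13.6 0.3 -0.2 0.235;18.4 -13.6 0.3 -0.2 0.235;18.5 -13.4 0.3 -0.2 0.235;18.5 -13.4 0.3 -0.2 0.235;0 0 0 0 0.235"}}

```text
clock: 8.05
eef_pos: [0.4314, 0.0191, 0.1709]
tcp_rot: [-0.002, -0.132, 0.991, 0.001]
ft_force: [-0.4, 0.1, -1.0]
grip_width: 0.383
```

Request:
{"method": "play_rows", "body": {"plan": "0 0 0 0 0.235;0 0 0 0 0.235"}}

```text
clock: 8.25
eef_pos: [0.4336, 0.0204, 0.1726]
tcp_rot: [-0.0, -0.133, 0.991, 0.0]
ft_force: [-0.1, 0.4, -0.6]
grip_width: 0.382
```

```bash
python3 - <<'E'
from h import *
p,R,s=pose();print(p,yaw(),s['ft_force'],s['grip_width']*94)
d=snap('wrist','w3');np.savez('w3.npz',**{k:d[k] for k in ['range_z','fx','fy','cx','cy','T','pixels']})
P=wcloud(d)
print('tcp px',wproj(d,p),'predicted tips',wproj(d,p-[0,0,.062]),'pin top',wproj(d,[.435,.02,.069]))
for t in ['pin_collar','pin','tongs','tongs_pads']:
    print(t,[(np.round(x['xy'],1).tolist(),round(x['conf'],2)) for x in finder.place_of(t,d)[:2]])
im=cv2.imread('pics/w3.png');cv2.imwrite('pics/w3z.png',cv2.resize(im[100:250,190:340],None,fx=4,fy=4,interpolation=cv2.INTER_CUBIC))
E
```

```text
[0.43358491 0.02042558 0.17262979] 105.3299454164953 [-0.09249386  0.42686046 -0.5535465 ] 35.93463520997287
tcp px [[255.59778311 230.28484487]] predicted tips [[255.23055651 203.51882377]] pin top [[254.26225056 192.95026821]]
pin_collar [([251.8, 187.3], 0.64)]
pin [([253.6, 183.5], 0.61)]
tongs [([252.3, 187.6], 0.54)]
tongs_pads []
```

View pics/w3z.png

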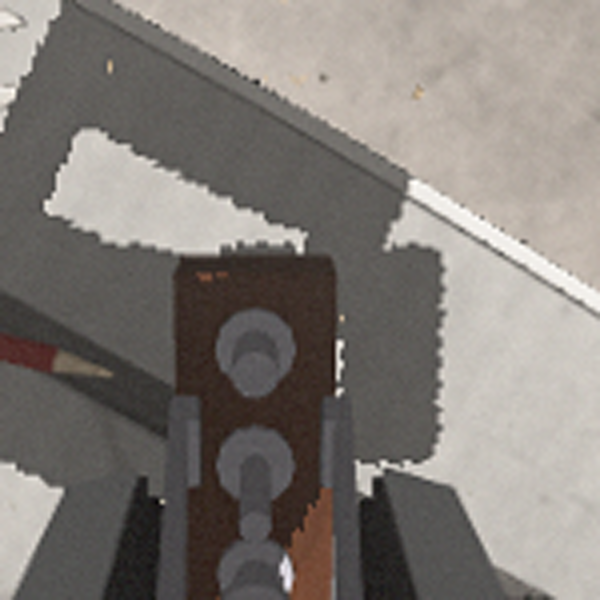

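```bash
python3 - <<'E'
from h import *
d=dict(np.load('w3.npz'));P=wcloud(d)
q=P[175:205,240:268].reshape(-1,3)
def circ(n,k):
    r=cv2.minEnclosingCircle((k[:,:2]*1000).astype(np.float32));mr=cv2.minAreaRect((k[:,:2]*1000).astype(np.float32));print(n,len(k),np.round(r[0],1),round(r[1],1),np.round(mr[0],1),np.round(mr[1],1),k[:,2].mean().round(4))
circ('top',q[(q[:,2]>.060)&(q[:,2]<.076)])
circ('coll',q[(q[:,2]>.0375)&(q[:,2]<.045)])
q=P[100:290,200:300].reshape(-1,3)
circ('rack',q[(q[:,2]>.031)&(q[:,2]<.038)])
# tongs tips
p=np.array([.43358,.02043,.17263])
for n,u0,u1 in [('L',225,245),('R',268,285)]:
    q=P[190:245,u0:u1].reshape(-1,3);k=q[(q[:,2]>.095)&(q[:,2]<.17)]
    a=np.radians(105.3);ty=np.array([np.cos(a),np.sin(a)]);tx=np.array([-ty[1],ty[0]])*1
    l=np.c_[(k[:,:2]-p[:2])@np.array([-np.sin(a),np.cos(a)]),(k[:,:2]-p[:2])@ty,k[:,2]-p[2]]*1000
    print(n,len(l));b=l[np.argsort(l[:,2])[::max(1,len(l)//12)]];print(b.round(1))
E
```

```text
top 126 [435.7  18.9] 6.0 [435.4  19.4] [10.8 10.9] 0.0667
coll 168 [435.7  19. ] 10.8 [434.4  18.8] [18.1 20.8] 0.0397
rack 2172 [467.7  28. ] 57.1 [467.7  28.2] [106.6  43.5] 0.0344
L 209
[[  4.3 -13.5 -60.5]
 [  4.5 -17.2 -53.6]
 [  4.6 -15.2 -47.3]
 [ -0.  -13.5 -43.7]
 [  3.4 -14.2 -43.2]
 [ -6.3 -13.6 -42.6]
 [  3.5 -14.8 -40.1]
 [  4.5 -15.8 -31.6]
 [  4.6 -16.  -24. ]
 [  4.5 -14.2 -17.5]
 [  1.2 -13.2 -12.3]
 [ -3.  -13.1  -8.1]
 [ -7.1 -12.9  -4.1]]
R 218
[[  4.2  18.1 -61. ]
 [  4.1  14.4 -55. ]
 [  4.7  15.5 -46.9]
 [ -0.9  12.3 -43.9]
 [ -7.2  11.5 -43.1]
 [  3.6  12.1 -42.6]
 [ -7.7  13.  -41.9]
 [  4.2  13.8 -32.7]
 [ -2.3  12.8 -26.7]
 [  4.6  13.6 -19.6]
 [  4.5  13.2 -13.2]
 [  4.1  12.2  -8.1]
 [  4.6  13.2  -2.8]]
```

Request:
{"method": "play_rows", "body": {"plan": "0.6 -1.9 0 0 0.235;0 0 0 0 0.235;0 0 15 0 0.235;0 0 15 0 0.235;0 0 15 0 0.235;0 0 10 0 0.235;0 0 0 0 0.235;0 0 0 0 0.235"}}

```text
clock: 9.3
eef_pos: [0.4337, 0.0178, 0.1187]
tcp_rot: [0.0, -0.133, 0.991, -0.0]
ft_force: [-0.0, -0.2, -0.6]
grip_width: 0.383
```

```bash
python3 - <<'E'
from h import *
p,R,s=pose();print(p,yaw(),s['ft_force'],s['grip_width']*94)
d=snap('wrist','w4')
im=cv2.imread('pics/w4.png');cv2.imwrite('pics/w4z.png',cv2.resize(im[130:250,195:315],None,fx=5,fy=5,interpolation=cv2.INTER_CUBIC))
d=snap('side','s2');cv2.imwrite('pics/s2z.png',cv2.resize(cv2.imread('pics/s2.png')[120:240,180:300],None,fx=5,fy=5,interpolation=cv2.INTER_CUBIC))
E
```

```text
[0.43369742 0.01781673 0.11871423] 105.30560141121619 [-0.03642494 -0.22593068 -0.64139072] 36.044769975132326
```

View pics/w4z.png

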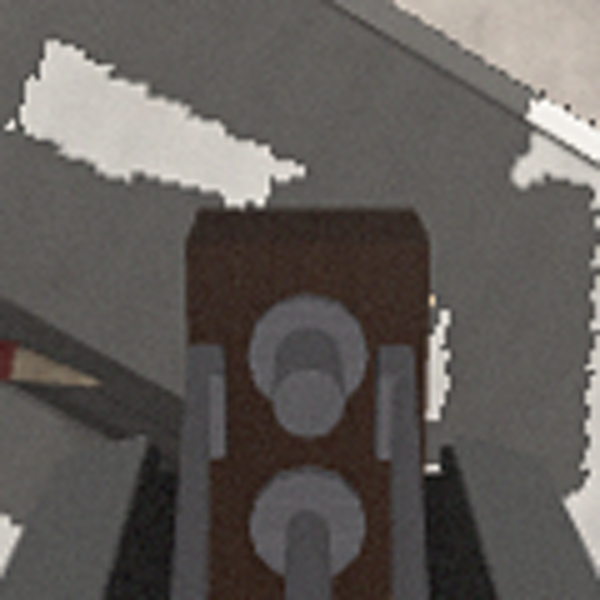

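View pics/s2z.png

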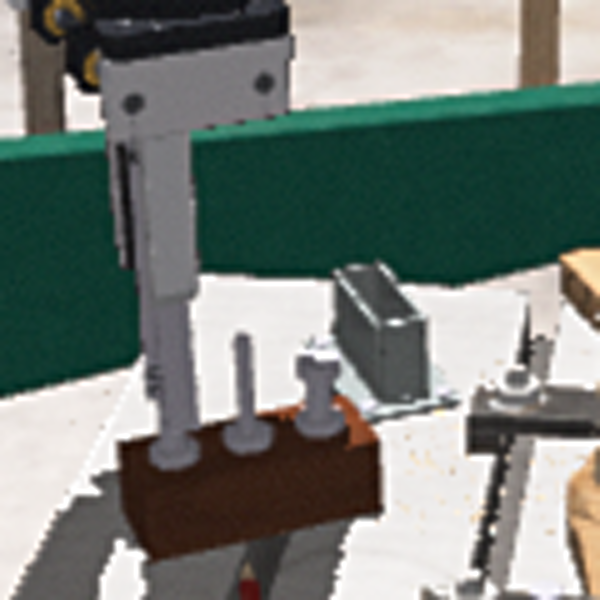

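Request:
{"method": "play_rows", "body": {"plan": "0 0 5 0 0.235;0 0 5 0 0.235;0 0 2 0 0.235;0 0 0 0 0.235;0 0 0 0 0.235"}}

```text
clock: 9.9
eef_pos: [0.4334, 0.0179, 0.1063]
tcp_rot: [-0.0, -0.133, 0.991, 0.0]
ft_force: [-1.5, -0.1, -0.8]
grip_width: 0.384
```

Request:
{"method": "play_rows", "body": {"plan": "0 0 1 0 0.235;0 0 0 0 0.235"}}

```text
clock: 10.1
eef_pos: [0.4334, 0.0179, 0.1053]
tcp_rot: [0.0, -0.133, 0.991, -0.0]
ft_force: [-1.3, 0.3, -0.6]
grip_width: 0.384
```

Request:
{"method": "play_rows", "body": {"plan": "0 0 0.7 0 0.235;0 0 0 0 0.235"}}

```text
clock: 10.3
eef_pos: [0.4334, 0.0179, 0.1046]
tcp_rot: [-0.0, -0.133, 0.991, 0.0]
ft_force: [0.2, -0.4, -1.8]
grip_width: 0.383
```

Request:
{"method": "play_rows", "body": {"plan": "0 0 0.7 0 0.235;0 0 0 0 0.235"}}

```text
clock: 10.5
eef_pos: [0.4334, 0.0179, 0.1039]
tcp_rot: [-0.0, -0.133, 0.991, 0.0]
ft_force: [-0.2, 0.7, -0.7]
grip_width: 0.38
```

Request:
{"method": "play_rows", "body": {"plan": "0 0 0.6 0 0.235;0 0 0 0 0.235"}}

```text
clock: 10.7
eef_pos: [0.4334, 0.0179, 0.1033]
tcp_rot: [-0.0, -0.133, 0.991, 0.0]
ft_force: [0.6, -0.3, -0.4]
grip_width: 0.383
```

Request:
{"method": "play_rows", "body": {"plan": "0 0 0.5 0 0.235;0 0 0 0 0.235"}}

```text
clock: 10.9
eef_pos: [0.4334, 0.0179, 0.1028]
tcp_rot: [-0.0, -0.133, 0.991, 0.0]
ft_force: [-0.1, 0.3, -1.0]
grip_width: 0.381
```

```bash
python3 - <<'E'
from h import *
p,R,s=pose();print(p,yaw(),s['ft_force'],s['grip_width']*94)
d=snap('side','s3');cv2.imwrite('pics/s3z.png',cv2.resize(cv2.imread('pics/s3.png')[150:240,180:280],None,fx=6,fy=6,interpolation=cv2.INTER_CUBIC))
E
```

```text
[0.43340448 0.01788605 0.10278363] 105.30670278383994 [-0.06957832  0.31946406 -1.02250446] 35.78936112588136
```

View pics/s3z.png

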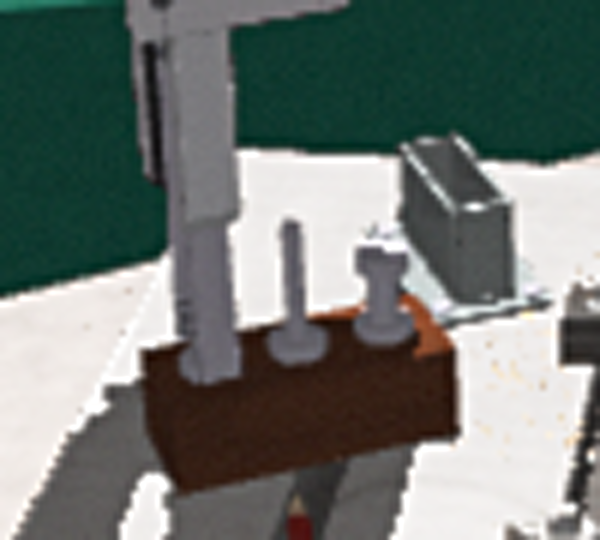

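Request:
{"method": "play_rows", "body": {"plan": "0 0 -2.5 0 0.235;0 0 0 0 0.235;0 0 0 0 0.29;0 0 0 0 0.33;0 0 0 0 0.33;0 0 0 0 0.33"}}

```text
clock: 11.55
eef_pos: [0.4334, 0.0179, 0.1053]
tcp_rot: [-0.0, -0.133, 0.991, 0.0]
ft_force: [0.2, -0.3, -1.2]
grip_width: 0.336
```

Request:
{"method": "play_rows", "body": {"plan": "0 0 1 0 0.33;0 0 0 0 0.33"}}

```text
clock: 11.75
eef_pos: [0.4333, 0.0179, 0.1042]
tcp_rot: [-0.0, -0.133, 0.991, 0.0]
ft_force: [-0.2, 0.3, -0.9]
grip_width: 0.336
```

Request:
{"method": "play_rows", "body": {"plan": "0 0 0.6 0 0.33;0 0 0 0 0.33"}}

```text
clock: 11.95
eef_pos: [0.4334, 0.0179, 0.1037]
tcp_rot: [-0.0, -0.133, 0.991, 0.0]
ft_force: [0.1, -0.0, -0.6]
grip_width: 0.334
```

Request:
{"method": "play_rows", "body": {"plan": "0 0 0.5 0 0.33;0 0 0 0 0.33"}}

```text
clock: 12.15
eef_pos: [0.4334, 0.0179, 0.1032]
tcp_rot: [-0.0, -0.133, 0.991, 0.0]
ft_force: [1.0, 0.4, -1.3]
grip_width: 0.339
```

Request:
{"method": "play_rows", "body": {"plan": "0 0 0.4 0 0.33;0 0 0 0 0.33"}}

```text
clock: 12.35
eef_pos: [0.4334, 0.0179, 0.1028]
tcp_rot: [-0.0, -0.133, 0.991, 0.0]
ft_force: [0.1, -0.3, -0.7]
grip_width: 0.334
```

Request:
{"method": "play_rows", "body": {"plan": "0 0 0.4 0 0.33;0 0 0 0 0.33"}}

```text
clock: 12.55
eef_pos: [0.4334, 0.0179, 0.1024]
tcp_rot: [-0.0, -0.133, 0.991, 0.0]
ft_force: [0.2, -0.4, -0.8]
grip_width: 0.335
```

Request:
{"method": "play_rows", "body": {"plan": "0 0 0.4 0 0.33;0 0 0 0 0.33"}}

```text
clock: 12.75
eef_pos: [0.4335, 0.0179, 0.1021]
tcp_rot: [0.0, -0.133, 0.991, -0.0]
ft_force: [-0.4, 0.8, -1.0]
grip_width: 0.339
```

Request:
{"method": "play_rows", "body": {"plan": "0 0 0.4 0 0.33;0 0 0 0 0.33"}}

```text
clock: 12.95
eef_pos: [0.4337, 0.0179, 0.102]
tcp_rot: [0.0, -0.133, 0.991, -0.0]
ft_force: [-0.4, 0.3, 1.5]
grip_width: 0.336
```

Request:
{"method": "play_rows", "body": {"plan": "0 0 0.4 0 0.33;0 0 0 0 0.33"}}

```text
clock: 13.15
eef_pos: [0.434, 0.0178, 0.1019]
tcp_rot: [0.001, -0.133, 0.991, -0.0]
ft_force: [0.5, 0.0, 4.1]
grip_width: 0.332
```

Request:
{"method": "play_rows", "body": {"plan": "0 0 -0.5 0 0.33;0 0 0 0 0.34;0 0 0 0 0.35;0 0 0 0 0.36;0 0 0 0 0.37;0 0 0 0 0.38;0 0 0 0 0.39;0 0 0 0 0.40", "squeeze": 20}}

```text
clock: 13.95
eef_pos: [0.4334, 0.0183, 0.1018]
tcp_rot: [0.0, -0.133, 0.991, 0.0]
ft_force: [-0.2, 3.1, 4.9]
grip_width: 0.318
```

Request:
{"method": "play_rows", "body": {"plan": "0 0 0 0 0.45;0 0 0 0 0.5;0 0 0 0 0.5;0 0 0 0 0.5"}}

```text
clock: 14.35
eef_pos: [0.4335, 0.0183, 0.1019]
tcp_rot: [0.0, -0.133, 0.991, 0.0]
ft_force: [-0.4, 2.6, 4.5]
grip_width: 0.315
```

Request:
{"method": "play_rows", "body": {"plan": "0 0 -1 0 0.5;0 0 -2 0 0.5;0 0 -4 0 0.5;0 0 0 0 0.5;0 0 0 0 0.5"}}

```text
clock: 14.85
eef_pos: [0.4334, 0.0178, 0.1087]
tcp_rot: [-0.0, -0.133, 0.991, -0.0]
ft_force: [-0.3, 0.3, -0.3]
grip_width: 0.319
```

```bash
python3 - <<'E'
from h import *
p,R,s=pose();print(p,yaw(),s['ft_force'],s['grip_width']*94)
d=snap('side','s4');cv2.imwrite('pics/s4z.png',cv2.resize(cv2.imread('pics/s4.png')[150:240,180:280],None,fx=6,fy=6,interpolation=cv2.INTER_CUBIC))
E
```

```text
[0.43337079 0.01778977 0.10871628] 105.30857187614097 [-0.29166016  0.29298561 -0.34503081] 29.947951402184188
```

View pics/s4z.png

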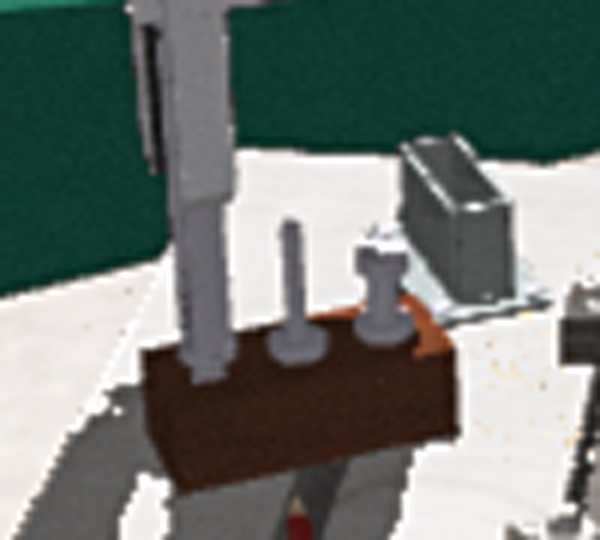

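Request:
{"method": "play_rows", "body": {"plan": "0 0 -5 0 0.5;0 0 -10 0 0.5;0 0 -15 0 0.5;0 0 -20 0 0.5;0 0 -20 0 0.5;0 0 -20 0 0.5;0 0 -10 0 0.5;0 0 0 0 0.5"}}

```text
clock: 15.7
eef_pos: [0.4345, 0.0177, 0.2107]
tcp_rot: [0.002, -0.133, 0.991, -0.001]
ft_force: [0.0, -0.1, -1.5]
grip_width: 0.315
```

```bash
python3 - <<'E'
from h import *
p,R,s=pose();print(p,yaw(),s['ft_force'],s['grip_width']*94)
d=snap('wrist','w5');np.savez('w5.npz',**{k:d[k] for k in ['range_z','fx','fy','cx','cy','T','pixels']})
im=cv2.imread('pics/w5.png');cv2.imwrite('pics/w5z.png',cv2.resize(im[130:250,195:315],None,fx=5,fy=5,interpolation=cv2.INTER_CUBIC))
plan([.4975,-.150,.206],105.3,25)
E
```

```text
[0.43450941 0.01765904 0.21072441] 105.3091535402765 [ 0.03980479 -0.14814411 -1.51392657] 29.629900282344234
y0 105.31 dy -0.01 d mm [  63.8 -167.8   -3.3] n 8
-2.2 -22.3 0.4 0.0;-2.2 -22.3 0.4 0.0;-2.2 -22.3 0.4 0.0;-2.2 -22.3 0.4 0.0;-2.2 -22.3 0.4 0.0;-2.2 -22.3 0.4 0.0;-2.2 -22.3 0.4 0.0;-2.2 -22.3 0.4 0.0;
```

View pics/w5z.png

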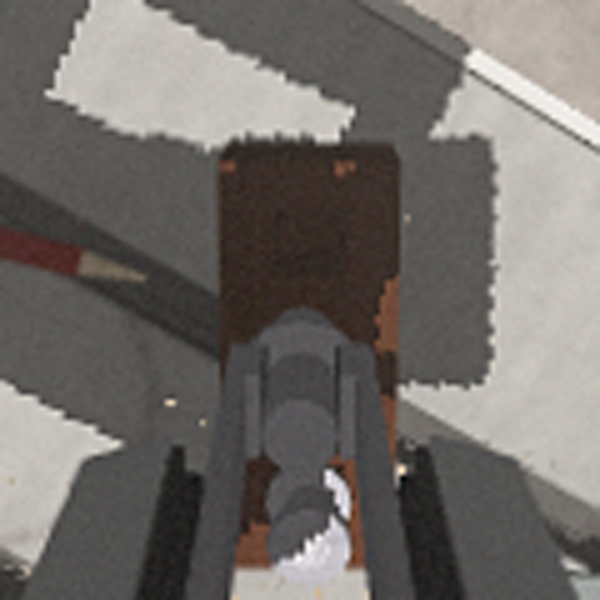

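```bash
python3 - <<'E'
from h import *
d=dict(np.load('w5.npz'));P=wcloud(d);p,R,s=pose()
q=(P[170:245,235:275].reshape(-1,3)-p)@R*1000  # tool frame
for lo,hi in [(25,36),(52,66)]:
    k=q[(q[:,2]>lo)&(q[:,2]<hi)&(abs(q[:,1])<12)]
    print(lo,len(k),np.median(k,0).round(1),(k[:,0].min()).round(1),k[:,0].max().round(1),k[:,1].min().round(1),k[:,1].max().round(1))
b=q[abs(q[:,1])<3];b=b[np.argsort(b[:,0])];print(b[::max(1,len(b)//40)].round(1).tolist())
plan([.517,-.159,.206],105.3,28)
E
```

```text
25 258 [-2.  -0.7 33. ] -9.4 4.3 -11.8 10.9
52 197 [ 3.8 -0.7 60.7] -2.6 7.5 -11.6 11.0
[[-74.6, -0.6, 142.5], [-72.6, -0.6, 140.9], [-70.2, 0.6, 141.4], [-67.8, -0.6, 141.7], [-65.3, 2.9, 141.8], [-63.3, -0.5, 166.0], [-62.9, 0.7, 165.0], [-61.9, 1.8, 142.7], [-60.4, 0.6, 142.2], [-59.4, 2.0, 169.7], [-58.5, 1.8, 143.7], [-14.6, -0.6, 175.3], [-11.0, 0.7, 176.0], [-10.4, -0.6, 190.9], [-10.0, 0.8, 208.1], [-8.5, -2.2, 33.4], [-7.6, 2.3, 33.2], [-6.6, 2.3, 32.8], [-5.8, -1.9, 207.1], [-4.9, -0.7, 32.5], [-4.3, 0.0, 33.0], [-3.3, -1.9, 208.2], [-2.5, -3.0, 32.4], [-1.6, -1.5, 31.9], [-0.8, -2.2, 32.1], [-0.0, -3.0, 32.0], [1.2, -0.7, 33.3], [1.4, -3.0, 32.4], [1.7, 0.9, 52.8], [1.9, -1.5, 41.0], [2.1, 1.5, 35.3], [2.2, 0.1, 60.2], [2.3, 1.2, 87.4], [2.4, 0.1, 53.4], [2.6, 0.0, 36.2], [3.1, 1.8, 60.2], [4.5, 1.0, 61.4], [5.7, -0.7, 60.2], [6.6, 0.6, 174.8], [7.5, -0.7, 63.2], [68.8, -1.0, -179.0]]
y0 105.31 dy -0.01 d mm [  83.3 -176.8   -3.3] n 7
-4.8 -27.5 0.5 0.0;-4.8 -27.5 0.5 0.0;-4.8 -27.5 0.5 0.0;-4.8 -27.5 0.5 0.0;-4.8 -27.5 0.5 0.0;-4.8 -27.5 0.5 0.0;-4.8 -27.5 0.5 0.0;
```

Request:
{"method": "play_rows", "body": {"plan": "-4.5 -24.5 0.5 0 0.5;-4.5 -24.5 0.5 0 0.5;-4.5 -24.5 0.5 0 0.5;-4.5 -24.5 0.5 0 0.5;-4.5 -24.5 0.5 0 0.5;-4.5 -24.5 0.5 0 0.5;-4.5 -24.5 0.5 0 0.5;0 0 0 0 0.5"}}

```text
clock: 16.55
eef_pos: [0.509, -0.141, 0.2036]
tcp_rot: [-0.001, -0.132, 0.991, 0.001]
ft_force: [0.0, -0.2, -1.5]
grip_width: 0.312
```

Request:
{"method": "play_rows", "body": {"plan": "0 0 0 0 0.5;0 0 0 0 0.5;0 0 0 0 0.5"}}

```text
clock: 16.85
eef_pos: [0.5087, -0.1383, 0.205]
tcp_rot: [-0.0, -0.134, 0.991, 0.0]
ft_force: [-0.7, -0.1, -1.1]
grip_width: 0.319
```

```bash
python3 - <<'E'
from h import *
p,R,s=pose();print(p,yaw(),s['ft_force'],s['grip_width']*94)
d=snap('wrist','w6');np.savez('w6.npz',**{k:d[k] for k in ['range_z','fx','fy','cx','cy','T','pixels']})
for t in ['socket','fixture']:
    print(t,[(np.round(x['xy'],1).tolist(),round(x['conf'],2)) for x in finder.place_of(t,d)[:2]])
im=cv2.imread('pics/w6.png');cv2.imwrite('pics/w6z.png',cv2.resize(im[110:250,185:325],None,fx=4,fy=4,interpolation=cv2.INTER_CUBIC))
plan([.517,-.159,.206],105.3,25)
E
```

```text
[ 0.50867944 -0.13829812  0.20495923] 105.35984885575199 [-0.68593734 -0.0929665  -1.06773359] 29.946657981708075
socket [([235.3, 184.4], 0.68), ([379.5, 176.1], 0.62)]
fixture [([233.7, 193.0], 0.58)]
y0 105.35 dy -0.05 d mm [  8.  -20.4   0.6] n 1
-2.4 -21.8 -0.6 0.0;
```

View pics/w6z.png

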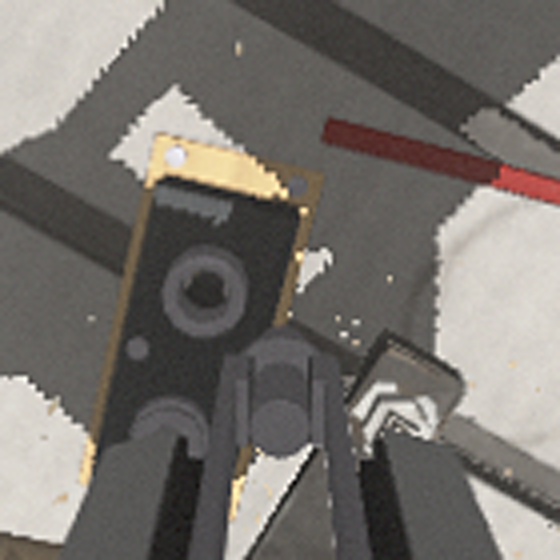

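```bash
cat > ring.py <<'E'
from h import *
import sys
def meas(d,p,R,box,rz=(.045,.06)):
    v0,v1,u0,u1=box
    P=wcloud(d);q=P[v0:v1,u0:u1].reshape(-1,3);k=q[(q[:,2]>rz[0])&(q[:,2]<rz[1])]
    print('ring n',len(k),'z med',np.median(k[:,2]).round(4))
    k=k[abs(k[:,2]-np.median(k[:,2]))<.003]
    c=cv2.minEnclosingCircle((k[:,:2]*1000).astype(np.float32));r=cv2.minAreaRect((k[:,:2]*1000).astype(np.float32));print(np.round(c[0],1),round(c[1],1),np.round(r[0],1),np.round(r[1],1))
    t=(np.r_[np.array(c[0])/1000,np.median(k[:,2])]-p)@R*1000
    print('ring in tool',t.round(1))
    q=(P[150:250,230:290].reshape(-1,3)-p)@R*1000
    k=q[(q[:,2]>29)&(q[:,2]<36)&(abs(q[:,1])<6.5)&(abs(q[:,0]+3)<8)]
    c=cv2.minEnclosingCircle(k[:,:2].astype(np.float32));print('pin top in tool',np.round(c[0],1),round(c[1],1),np.median(k[:,2]))
    k=q[(q[:,2]>57)&(q[:,2]<66)&(abs(q[:,1])<13)&(abs(q[:,0])<14)]
    print('collar x max',np.percentile(k[:,0],99).round(1),'y',np.percentile(k[:,1],[1,99]).round(1),'mid depth',np.median(k[:,2]).round(1))
E
python3 - <<'E'
from ring import *
d=dict(np.load('w6.npz'));p,R,s=pose()
meas(d,p,R,(168,198,222,250))
np.set_printoptions(linewidth=250)
P=wcloud(d);print((P[168:200:2,222:252:2,2]*1000).round().astype(int))
q=P[145:200,200:262].reshape(-1,3);k=q[(q[:,2]>.03)&(q[:,2]<.039)];r=cv2.minAreaRect((k[:,:2]*1000).astype(np.float32));print(r)
E
```

```text
ring n 252 z med 0.0506
[ 517.3 -159. ] 12.4 [ 516.9 -159.1] [23.3 24.2]
ring in tool [ -2.6 -21.9 154.7]
pin top in tool [-2.4 -0. ] 5.9 34.946074900414004
collar x max 8.5 y [-10.6  11.2] mid depth 62.7
[[ 34  34  33  35  34  34  35  36  34  35  34  34  35  35  35]
 [ 35  34  35  35  35  34  33  33  33  35  34  34  34  34  34]
 [ 35  35  34  34  33  39  41  44  41  38  35  35  34  35  36]
 [ 35  35  34  34  49  50  51  52  51  50  42  34  34  35  34]
 [ 35  35  34  49  51  50  50  51  53  50  50  45  35  35  34]
 [ 34  34  35  51  52  49   4   2   2  50  51  50  34  33  34]
 [ 34  34  52  50  48  31   4   2   3   3  51  51  45  35  34]
 [ 34  34  51  50  37  25  14  10   9  13  49  51  50  34  36]
 [ 35  35  50  51  41  31  25  21  20  27  50  50 383  34  35]
 [ 34  34  50  51  48  39  34  33  33  37  51  52  34  33  34]
 [ 34  35  50  51  51  47  43  41  44  49  50  51  34  34  34]
 [ 35  35  35  52  51  50  50  51  51  51  52  35  34  35  35]
 [ 34  34  35  33  50  51  51  51  52  50  34  33  34  35  35]
 [ 36  34  34  35  35  35  35  33  34  35  35  33  34  35 139]
 [ 34  34  34  35  34  34  34  34  34  36  34  34  35 141 143]
 [ 35  34  35  35  35  34  35  34  36  34 144 142 144 142 142]]
((518.4794311523438, -159.04843139648438), (55.06586837768555, 44.276668548583984), 1.3493537902832031)
```

Request:
{"method": "play_rows", "body": {"plan": "0 -11 0 0 0.5;0.1 -10.6 0 0 0.5;0 0 0 0 0.5;0 0 10 0 0.5;0 0 15 0 0.5;0 0 15 0 0.5;0 0 0 0 0.5;0 0 0 0 0.5"}}

```text
clock: 17.8
eef_pos: [0.5142, -0.1596, 0.1642]
tcp_rot: [-0.001, -0.133, 0.991, 0.001]
ft_force: [-0.4, -0.2, -1.1]
grip_width: 0.318
```

Request:
{"method": "play_rows", "body": {"plan": "0 0 0 0 0.5;0 0 0 0 0.5"}}

```text
clock: 18.0
eef_pos: [0.5152, -0.1603, 0.166]
tcp_rot: [0.001, -0.133, 0.991, -0.0]
ft_force: [0.2, 0.3, -1.1]
grip_width: 0.317
```

```bash
python3 - <<'E'
from ring import *
p,R,s=pose();print(p,yaw(),s['ft_force'],s['grip_width']*94)
d=snap('wrist','w7');np.savez('w7.npz',**{k:d[k] for k in ['range_z','fx','fy','cx','cy','T','pixels']})
im=cv2.imread('pics/w7.png');cv2.imwrite('pics/w7z.png',cv2.resize(im[130:250,195:315],None,fx=5,fy=5,interpolation=cv2.INTER_CUBIC))
print('pred ring px',wproj(d,[.5173,-.159,.0506]))
d=snap('side','s7');cv2.imwrite('pics/s7z.png',cv2.resize(cv2.imread('pics/s7.png')[180:300,210:330],None,fx=5,fy=5,interpolation=cv2.INTER_CUBIC))
np.savez('s7.npz',**{k:d[k] for k in ['range_z','fx','fy','cx','cy','T','pixels']})
E
```

```text
[ 0.51516933 -0.16029073  0.16602246] 105.31211568607029 [ 0.15252019  0.33772428 -1.09476278] 29.838246695444138
pred ring px [[255.88257918 191.02301808]]
```

View pics/w7z.png

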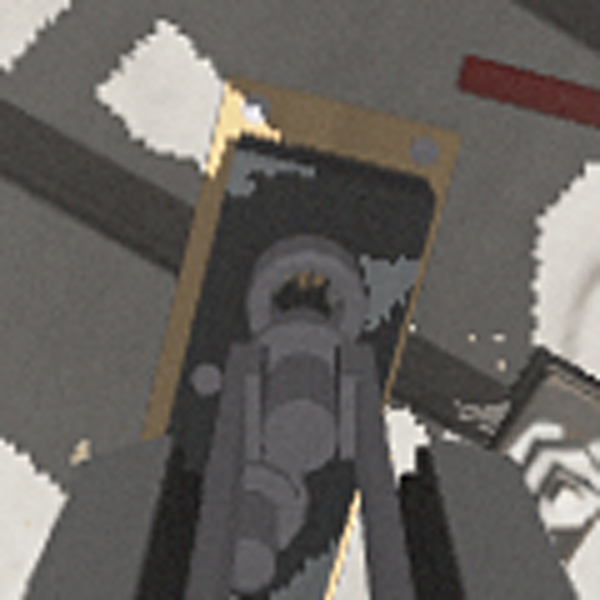

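View pics/s7z.png

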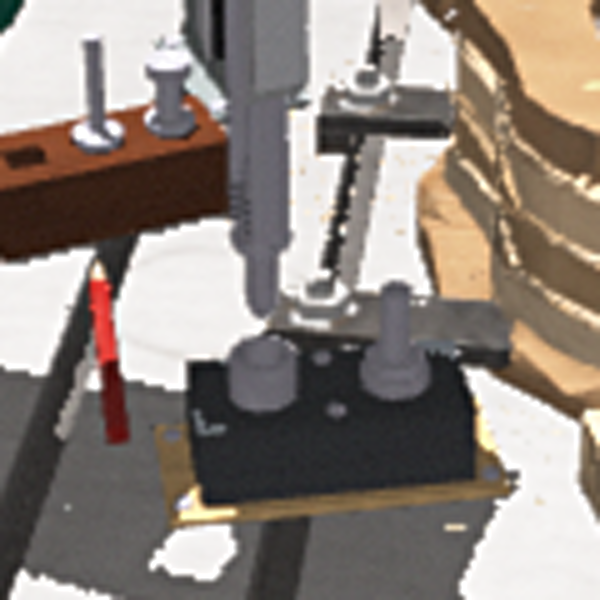

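```bash
python3 - <<'E'
from h import *
from scipy.optimize import least_squares
d=dict(np.load('w7.npz'));P=wcloud(d);p,R,s=pose()
q=P[170:205,240:275].reshape(-1,3);k=q[(q[:,2]>.047)&(q[:,2]<.055)]
t=(k-p)@R*1000
print(len(t),np.median(k[:,2]),'y range',np.percentile(t[:,1],[0,1,50,99,100]).round(1),'xmax',np.percentile(t[:,0],[99,100]).round(1))
# edges: outer boundary points per angle
c=cv2.minEnclosingCircle(t[:,:2].astype(np.float32));print('enc',c)
h=cv2.convexHull(t[:,:2].astype(np.float32))[:,0]; f=h[h[:,0]>0]
r=least_squares(lambda a:np.hypot(f[:,0]-a[0],f[:,1]-a[1])-12.5,[-2.5,0]);print('R12.5 fit',r.x,r.fun.round(1))
q=(P[170:245,240:275].reshape(-1,3)-p)@R*1000
for lo,hi,rad,xm in [(30,37,6,-30),(57,66,11,0)]:
    k=q[(q[:,2]>lo)&(q[:,2]<hi)&(abs(q[:,1])<(6.5 if rad==6 else 11.5))&(q[:,0]>-11)&(q[:,0]<12)]
    h=cv2.convexHull(k[:,:2].astype(np.float32))[:,0];f=h[h[:,0]>xm]
    r=least_squares(lambda a:np.hypot(f[:,0]-a[0],f[:,1]-a[1])-rad,[-2.5,0]);print(len(k),rad,r.x.round(2),r.fun.round(1),np.median(k[:,2]))
# side view: pin lower end / ring
s=dict(np.load('s7.npz'));C=cloud(s)
q=C[200:270,240:285].reshape(-1,3)
for lo,hi in [(.072,.078),(.078,.086),(.086,.094),(.045,.0515)]:
    k=q[(q[:,2]>lo)&(q[:,2]<hi)&(q[:,1]<-.13)&(q[:,1]>-.19)];
    if len(k): print('side',lo,len(k),'x',k[:,0].min().round(4),k[:,0].max().round(4),'ymin',k[:,1].min().round(4),np.percentile(k[:,1],10).round(4))
E
```

```text
202 0.050574537834323224 y range [-11.4 -11.4   0.8  12.   12. ] xmax [ 9.5 10. ]
enc ((-2.154615879058838, 0.549794614315033), 12.31798267364502)
R12.5 fit [-2.84374504  0.57928052] [ 0.4 -0.1 -0.1 -0.1  0.2 -0.3 -0.3  0.  -0.2  0.2  0.  -0.1 -0. ]
188 6 [-2.41 -0.69] [-0.1 -0.2 -0.2 -0.3 -0.2 -0.3 -0.2 -0.1 -0.3 -0.3  0.2 -0.1 -0.2 -0.3
 -0.3 -0.3 -0.2 -0.1 -0.4] 34.46676199152779
161 11 [-1.69  0.35] [-0.8 -1.   0.9  1.4  2.2 -0.6] 62.388484740948115
side 0.072 14 x 0.5113 0.5221 ymin -0.1673 -0.166
side 0.078 26 x 0.5115 0.5221 ymin -0.1667 -0.1664
side 0.086 29 x 0.5115 0.5223 ymin -0.1675 -0.1667
side 0.045 77 x 0.5044 0.557 ymin -0.1725 -0.1709
```

Request:
{"method": "play_rows", "body": {"plan": "-0.2 1.1 0 0 0.5;0 0 6 0 0.5;0 0 6 0 0.5;0 0 0 0 0.5;0 0 0 0 0.5"}}

```text
clock: 18.6
eef_pos: [0.5144, -0.1589, 0.1528]
tcp_rot: [-0.0, -0.133, 0.991, 0.0]
ft_force: [0.2, 0.2, -0.7]
grip_width: 0.314
```

```bash
python3 - <<'E'
from ring import *
p,R,s=pose();print(p,yaw(),s['ft_force'],s['grip_width']*94)
d=snap('wrist','w8')
im=cv2.imread('pics/w8.png');a=cv2.resize(im[150:240,215:305],None,fx=5,fy=5,interpolation=cv2.INTER_CUBIC)
d=snap('side','s8');b=cv2.resize(cv2.imread('pics/s8.png')[195:265,230:300],None,fx=6,fy=6,interpolation=cv2.INTER_CUBIC);b=cv2.resize(b,(350,350));a=cv2.resize(a,(400,400));b=cv2.copyMakeBorder(b,0,50,0,0,0)
cv2.imwrite('pics/c8.png',np.hstack([a,b]))
E
```

```text
[ 0.51436077 -0.15886635  0.15277928] 105.30521233964143 [ 0.23509955  0.15144638 -0.74490892] 29.513183701819855
```

View pics/c8.png

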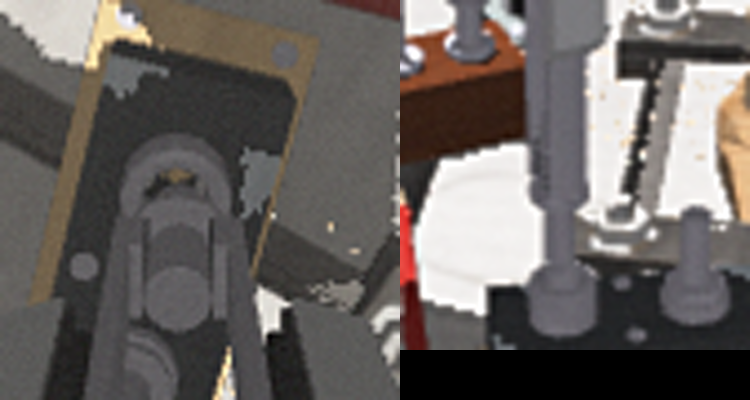

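Request:
{"method": "play_rows", "body": {"plan": "0 0 2 0 0.5;0 0 2 0 0.5;0 0 1 0 0.5;0 0 0 0 0.5"}}

```text
clock: 19.1
eef_pos: [0.5145, -0.1589, 0.148]
tcp_rot: [-0.0, -0.133, 0.991, 0.0]
ft_force: [0.5, 0.1, -2.0]
grip_width: 0.315
```

Request:
{"method": "play_rows", "body": {"plan": "0 0 1 0 0.5;0 0 1 0 0.5;0 0 0 0 0.5"}}

```text
clock: 19.4
eef_pos: [0.5145, -0.1589, 0.1461]
tcp_rot: [-0.0, -0.133, 0.991, 0.0]
ft_force: [0.6, 0.3, -1.7]
grip_width: 0.315
```

Request:
{"method": "play_rows", "body": {"plan": "0 0 1 0 0.5;0 0 1 0 0.5;0 0 0 0 0.5"}}

```text
clock: 19.7
eef_pos: [0.5145, -0.1589, 0.1441]
tcp_rot: [-0.0, -0.133, 0.991, 0.0]
ft_force: [-0.5, -0.5, -1.5]
grip_width: 0.314
```

Request:
{"method": "play_rows", "body": {"plan": "0 0 1 0 0.5;0 0 1 0 0.5;0 0 0 0 0.5"}}

```text
clock: 20.0
eef_pos: [0.5145, -0.1589, 0.142]
tcp_rot: [-0.0, -0.133, 0.991, 0.0]
ft_force: [-0.4, 0.6, -1.0]
grip_width: 0.317
```

Request:
{"method": "play_rows", "body": {"plan": "0 0 1 0 0.5;0 0 1 0 0.5;0 0 1 0 0.5;0 0 0 0 0.5"}}

```text
clock: 20.4
eef_pos: [0.5145, -0.1589, 0.1391]
tcp_rot: [-0.0, -0.133, 0.991, 0.0]
ft_force: [-0.3, 0.1, -1.2]
grip_width: 0.319
```

Request:
{"method": "play_rows", "body": {"plan": "0 0 1 0 0.5;0 0 1 0 0.5;0 0 1 0 0.5;0 0 0 0 0.5"}}

```text
clock: 20.8
eef_pos: [0.5145, -0.1589, 0.136]
tcp_rot: [-0.0, -0.133, 0.991, 0.0]
ft_force: [-0.5, -0.3, -0.5]
grip_width: 0.316
```

Request:
{"method": "play_rows", "body": {"plan": "0 0 1 0 0.5;0 0 1 0 0.5;0 0 0 0 0.5"}}

```text
clock: 21.1
eef_pos: [0.5145, -0.1589, 0.1341]
tcp_rot: [-0.0, -0.133, 0.991, 0.0]
ft_force: [0.5, -0.5, -1.0]
grip_width: 0.317
```

Request:
{"method": "play_rows", "body": {"plan": "0 0 1 0 0.5;0 0 1 0 0.5;0 0 0 0 0.5"}}

```text
clock: 21.4
eef_pos: [0.5145, -0.1589, 0.132]
tcp_rot: [-0.0, -0.133, 0.991, 0.0]
ft_force: [0.8, -0.3, -1.6]
grip_width: 0.312
```

Request:
{"method": "play_rows", "body": {"plan": "0 0 0.5 0 0.5;0 0 0.5 0 0.5;0 0 0 0 0.5"}}

```text
clock: 21.7
eef_pos: [0.5146, -0.1589, 0.1312]
tcp_rot: [-0.0, -0.133, 0.991, 0.0]
ft_force: [0.7, -0.2, -0.4]
grip_width: 0.313
```

Request:
{"method": "play_rows", "body": {"plan": "0 0 0.5 0 0.5;0 0 0.5 0 0.5;0 0 0 0 0.5"}}

```text
clock: 22.0
eef_pos: [0.5146, -0.159, 0.1302]
tcp_rot: [-0.0, -0.133, 0.991, 0.0]
ft_force: [-0.6, 0.0, -1.4]
grip_width: 0.315
```

Request:
{"method": "play_rows", "body": {"plan": "0 0 0.5 0 0.5;0 0 0 0 0.5"}}

```text
clock: 22.2
eef_pos: [0.5146, -0.159, 0.1297]
tcp_rot: [-0.0, -0.133, 0.991, 0.0]
ft_force: [-0.5, -0.1, -0.8]
grip_width: 0.312
```

Request:
{"method": "play_rows", "body": {"plan": "0 0 0.5 0 0.5;0 0 0 0 0.5"}}

```text
clock: 22.4
eef_pos: [0.5146, -0.159, 0.1292]
tcp_rot: [-0.0, -0.133, 0.991, 0.0]
ft_force: [-0.1, -0.2, -0.8]
grip_width: 0.316
```

Request:
{"method": "play_rows", "body": {"plan": "0 0 0.5 0 0.5;0 0 0 0 0.5"}}

```text
clock: 22.6
eef_pos: [0.5146, -0.159, 0.1287]
tcp_rot: [-0.0, -0.133, 0.991, 0.0]
ft_force: [-0.6, 0.6, -1.8]
grip_width: 0.318
```

Request:
{"method": "play_rows", "body": {"plan": "0 0 0.5 0 0.5;0 0 0 0 0.5"}}

```text
clock: 22.8
eef_pos: [0.5146, -0.1589, 0.1282]
tcp_rot: [-0.0, -0.133, 0.991, 0.0]
ft_force: [0.1, 0.6, -1.9]
grip_width: 0.317
```

Request:
{"method": "play_rows", "body": {"plan": "0 0 0.5 0 0.5;0 0 0 0 0.5"}}

```text
clock: 23.0
eef_pos: [0.5146, -0.1589, 0.1277]
tcp_rot: [-0.0, -0.133, 0.991, 0.0]
ft_force: [-0.0, -0.2, -1.1]
grip_width: 0.316
```

Request:
{"method": "play_rows", "body": {"plan": "0 0 0.4 0 0.5;0 0 0 0 0.5"}}

```text
clock: 23.2
eef_pos: [0.5146, -0.1589, 0.1273]
tcp_rot: [-0.0, -0.133, 0.991, 0.0]
ft_force: [0.3, -0.6, -1.0]
grip_width: 0.311
```

Request:
{"method": "play_rows", "body": {"plan": "0 0 0.4 0 0.5;0 0 0 0 0.5"}}

```text
clock: 23.4
eef_pos: [0.5146, -0.1589, 0.1269]
tcp_rot: [-0.0, -0.133, 0.991, 0.0]
ft_force: [0.0, -0.9, -1.7]
grip_width: 0.321
```

Request:
{"method": "play_rows", "body": {"plan": "0 0 0.4 0 0.5;0 0 0 0 0.5"}}

```text
clock: 23.6
eef_pos: [0.5146, -0.1589, 0.1265]
tcp_rot: [-0.0, -0.133, 0.991, 0.0]
ft_force: [0.0, -0.4, -1.2]
grip_width: 0.314
```

Request:
{"method": "play_rows", "body": {"plan": "0 0 0.4 0 0.5;0 0 0 0 0.5"}}

```text
clock: 23.8
eef_pos: [0.5146, -0.159, 0.1262]
tcp_rot: [0.0, -0.133, 0.991, -0.0]
ft_force: [-0.6, -0.7, -0.8]
grip_width: 0.315
```

Request:
{"method": "play_rows", "body": {"plan": "0 0 0.4 0 0.5;0 0 0 0 0.5"}}

```text
clock: 24.0
eef_pos: [0.5146, -0.1591, 0.1258]
tcp_rot: [0.0, -0.133, 0.991, -0.0]
ft_force: [0.4, -0.2, -0.9]
grip_width: 0.317
```

```bash
python3 - <<'E'
from ring import *
p,R,s=pose();print(p,yaw(),s['ft_force'],s['grip_width']*94)
d=snap('side','s9');cv2.imwrite('pics/s9z.png',cv2.resize(cv2.imread('pics/s9.png')[195:285,230:320],None,fx=6,fy=6,interpolation=cv2.INTER_CUBIC))
E
```

```text
[ 0.51464292 -0.15906022  0.12576087] 105.3045023947156 [ 0.38313684 -0.24149524 -0.94560891] 29.805132751565914
```

View pics/s9z.png

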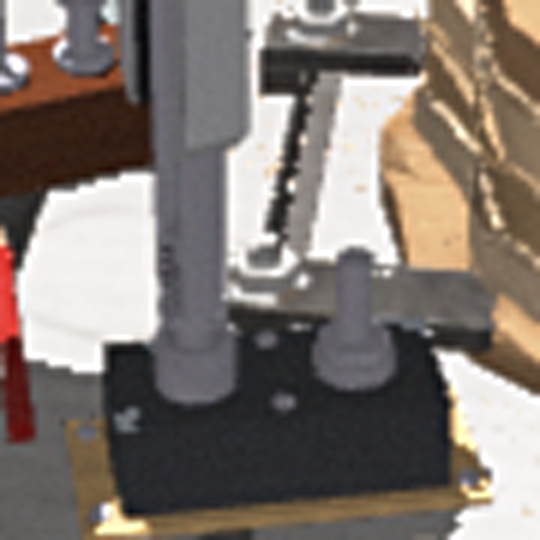

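```bash
python3 - <<'E'
from ring import *
p,R,s=pose()
d=snap('wrist','w10');np.savez('w10.npz',**{k:d[k] for k in ['range_z','fx','fy','cx','cy','T','pixels']})
im=cv2.imread('pics/w10.png');cv2.imwrite('pics/w10z.png',cv2.resize(im[150:240,215:305],None,fx=6,fy=6,interpolation=cv2.INTER_CUBIC))
P=wcloud(d)
np.set_printoptions(linewidth=250)
print((P[176:222,244:266:2,2]*1000).round().astype(int))
E
```

```text
[[ 35  34  35  34  33  34  34  35  35  35  34]
 [ 34  35  35  35  33  34  34  35  36  34  34]
 [ 35  33  34  35  33  34  34  35  34  35  34]
 [ 36 303  34  34  35  34  34  34  35  33  34]
 [ 34  34  35  34  33  33  34  35  34  35  35]
 [ 35  35  34  36  35  34  34  35  35  34  34]
 [ 35  34  35  35  34  33  34  34  35  34  35]
 [ 34  36  35  35  34  34  34  35  34  34  34]
 [ 35  33  35  34  34  35  33  34  35  34  35]
 [ 35  35  35  35  33  35  34  35  34  35  34]
 [ 35  34  34  36  38  40  38  37  34  34  35]
 [ 34  34  39  40  42  43  43  41  38  35  35]
 [ 35  34  42  44  46  47  47  45  43  39  35]
 [ 35  40  46  49  49  51  49  48  46  42  36]
 [ 34  44  49  50  52  50  51  52  50  46  39]
 [ 41  48  50  52  52  50  52  51  52  49  43]
 [ 45  50  51  51  51  51  52  51  50  50  49]
 [ 50  51  52  50  60  61  61  51  51  50  49]
 [ 51  52  50  61  60  62  61  62  61  52  51]
 [ 51  52  62  63  63  63  64  63  63  60  51]
 [ 52  51  62  63  63  64  64  63  64  63  52]
 [ 51  62  63  64  63  64  64  64  63  63  60]
 [ 65  66  63  64  64  64  64  63  63  65  62]
 [ 67  67  64  63  
[... 362 characters left out ...]
  83  73  80  83  85  85  83  78  79  83]
 [ 84  83  77  84  87  87  88  85  82  79  84]
 [ 83  82  80  85  89  89  90  89  85  79  84]
 [ 83  83  83  90  90  91  93  90  87  79  84]
 [ 84  84  87  91  91  92  91  91  90  80  84]
 [ 82  83  89  90  91  91  91  92  90  82  83]
 [ 83  84  91  91  90  91  90  92  91  86  83]
 [ 83  83  92  91  91  91  92  92  91  88  83]
 [ 83  85  92  90  91  92  92  91  91  91  84]
 [ 83  83  91  92  91  92  91  92  90  91  83]
 [ 84  83  92  90  91  91  91  93  90  91  84]
 [ 83  83  91  92  91  92  91  91  91  91  82]
 [ 83  83  91  91  92  91  90  91  92  79  85]
 [ 82  83  92  91  92  90  93  93  91  80  83]
 [ 83  83  34  90  92  92  92  90  91  35  83]]
```

View pics/w10z.png

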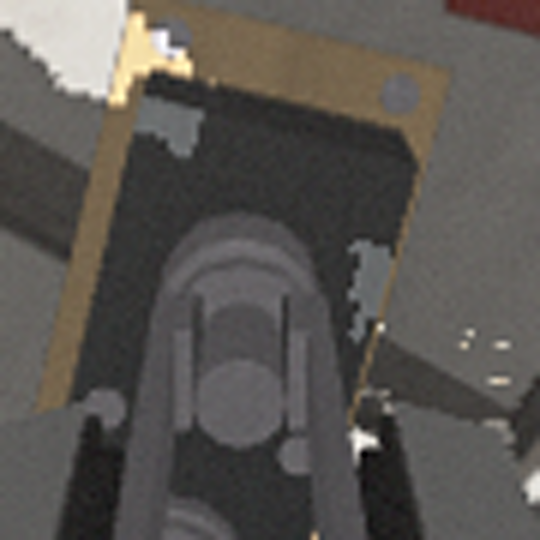

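Request:
{"method": "play_rows", "body": {"plan": "0 0 0.4 0 0.5;0 0 0 0 0.5"}}

```text
clock: 24.3
eef_pos: [0.5147, -0.1591, 0.1254]
tcp_rot: [0.0, -0.133, 0.991, -0.0]
ft_force: [1.0, -0.2, -0.5]
grip_width: 0.315
```

Request:
{"method": "play_rows", "body": {"plan": "0 0 0.4 0 0.5;0 0 0 0 0.5"}}

```text
clock: 24.5
eef_pos: [0.5147, -0.1591, 0.1251]
tcp_rot: [0.0, -0.133, 0.991, -0.0]
ft_force: [0.3, -1.0, -0.2]
grip_width: 0.314
```

Request:
{"method": "play_rows", "body": {"plan": "0 0 0.4 0 0.5;0 0 0 0 0.5"}}

```text
clock: 24.7
eef_pos: [0.5148, -0.1591, 0.1248]
tcp_rot: [0.0, -0.133, 0.991, -0.0]
ft_force: [-0.3, -0.7, 0.8]
grip_width: 0.317
```

Request:
{"method": "play_rows", "body": {"plan": "0 0 0.4 0 0.5;0 0 0 0 0.5"}}

```text
clock: 24.9
eef_pos: [0.5148, -0.159, 0.1244]
tcp_rot: [0.0, -0.133, 0.991, -0.0]
ft_force: [0.2, -0.7, 1.2]
grip_width: 0.314
```

Resistance is starting; I'll keep to small steps.

Request:
{"method": "play_rows", "body": {"plan": "0 0 0.4 0 0.5;0 0 0 0 0.5"}}

```text
clock: 25.1
eef_pos: [0.5147, -0.159, 0.1239]
tcp_rot: [0.0, -0.133, 0.991, -0.0]
ft_force: [0.2, -0.4, 2.0]
grip_width: 0.319
```

Request:
{"method": "play_rows", "body": {"plan": "0 0 0.4 0 0.5;0 0 0 0 0.5"}}

```text
clock: 25.3
eef_pos: [0.5147, -0.159, 0.1234]
tcp_rot: [0.0, -0.133, 0.991, -0.0]
ft_force: [0.1, 0.4, 1.3]
grip_width: 0.317
```

Request:
{"method": "play_rows", "body": {"plan": "0 0 0.4 0 0.5;0 0 0 0 0.5"}}

```text
clock: 25.5
eef_pos: [0.5146, -0.1589, 0.1229]
tcp_rot: [0.0, -0.133, 0.991, 0.0]
ft_force: [0.2, -1.1, 2.0]
grip_width: 0.316
```

Request:
{"method": "play_rows", "body": {"plan": "0 0 0.4 0 0.5;0 0 0 0 0.5"}}

```text
clock: 25.7
eef_pos: [0.5146, -0.1589, 0.1224]
tcp_rot: [-0.0, -0.133, 0.991, 0.0]
ft_force: [-0.2, -1.3, 0.4]
grip_width: 0.314
```

Request:
{"method": "play_rows", "body": {"plan": "0 0 0.5 0 0.5;0 0 0 0 0.5"}}

```text
clock: 25.9
eef_pos: [0.5145, -0.1589, 0.1218]
tcp_rot: [-0.0, -0.133, 0.991, 0.0]
ft_force: [-0.0, -0.8, 0.4]
grip_width: 0.314
```

Request:
{"method": "play_rows", "body": {"plan": "0 0 0.5 0 0.5;0 0 0 0 0.5"}}

```text
clock: 26.1
eef_pos: [0.5144, -0.1589, 0.1212]
tcp_rot: [-0.0, -0.133, 0.991, 0.0]
ft_force: [0.1, -1.5, -0.5]
grip_width: 0.316
```

Request:
{"method": "play_rows", "body": {"plan": "0 0 0.5 0 0.5;0 0 0 0 0.5"}}

```text
clock: 26.3
eef_pos: [0.5144, -0.1588, 0.1207]
tcp_rot: [-0.0, -0.133, 0.991, 0.0]
ft_force: [-0.4, -0.7, -1.3]
grip_width: 0.313
```

Request:
{"method": "play_rows", "body": {"plan": "0 0 0.5 0 0.5;0 0 0 0 0.5"}}

```text
clock: 26.5
eef_pos: [0.5144, -0.1589, 0.1203]
tcp_rot: [-0.0, -0.133, 0.991, 0.0]
ft_force: [-0.2, -0.1, -0.2]
grip_width: 0.318
```

Request:
{"method": "play_rows", "body": {"plan": "0 0 0.5 0 0.5;0 0 0 0 0.5"}}

```text
clock: 26.7
eef_pos: [0.5145, -0.1589, 0.1199]
tcp_rot: [-0.0, -0.133, 0.991, 0.0]
ft_force: [0.0, -1.0, -0.6]
grip_width: 0.316
```

Request:
{"method": "play_rows", "body": {"plan": "0 0 0.4 0 0.5;0 0 0 0 0.5"}}

```text
clock: 26.9
eef_pos: [0.5145, -0.1589, 0.1196]
tcp_rot: [-0.0, -0.133, 0.991, 0.0]
ft_force: [0.1, -0.4, -1.0]
grip_width: 0.315
```

Request:
{"method": "play_rows", "body": {"plan": "0 0 0.4 0 0.5;0 0 0 0 0.5"}}

```text
clock: 27.1
eef_pos: [0.5146, -0.1589, 0.1192]
tcp_rot: [-0.0, -0.133, 0.991, 0.0]
ft_force: [-0.6, 0.6, -0.5]
grip_width: 0.315
```

```bash
cat > gap.py <<'E'
from h import *
def gap(name):
    p,R,s=pose()
    d=snap('wrist',name);P=wcloud(d)
    q=(P[165:240,225:290].reshape(-1,3)-p)@R*1000; Z=P[165:240,225:290].reshape(-1,3)[:,2]
    m=lambda a: Z[a]
    top=Z[(np.hypot(q[:,0]+2.4,q[:,1]+.3)<4.5)&(q[:,2]>20)&(q[:,2]<45)]
    # top face = upper cluster
    top=top[top>np.percentile(top,90)-.003]
    fx=Z[(Z>.030)&(Z<.038)]
    print('tcp',p.round(4),'F',s['ft_force'].round(1),'pin top z',np.median(top).round(4),len(top),'block top',np.median(fx).round(4))
    h=np.histogram(Z[(q[:,0]>3)&(abs(q[:,1])<9)],bins=np.arange(.044,.072,.001));print([(round(float(b)*1000),int(c)) for b,c in zip(h[1],h[0])])
E
python3 -c "
from gap import *
gap('w11')
im=cv2.imread('pics/w11.png');cv2.imwrite('pics/w11z.png',cv2.resize(im[150:240,215:305],None,fx=6,fy=6,interpolation=cv2.INTER_CUBIC))"
```

```text
tcp [ 0.5146 -0.1589  0.1192] F [-0.6  0.6 -0.5] pin top z 0.0846 101 block top 0.0345
[(44, 5), (45, 3), (46, 6), (47, 4), (48, 8), (49, 8), (50, 25), (51, 15), (52, 7), (53, 4), (54, 6), (55, 20), (56, 46), (57, 23), (58, 6), (59, 2), (60, 4), (61, 6), (62, 2), (63, 7), (64, 7), (65, 1), (66, 4), (67, 8), (68, 2), (69, 7), (70, 5)]
```

View pics/w11z.png

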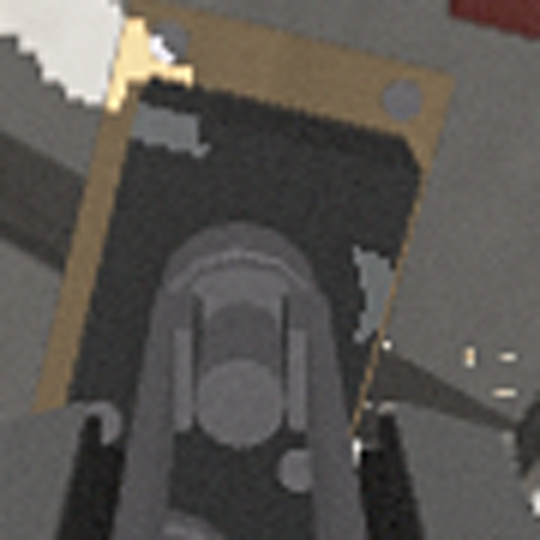

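Request:
{"method": "play_rows", "body": {"plan": "0 0 0.4 0 0.5;0 0 0 0 0.5"}}

```text
clock: 27.35
eef_pos: [0.5146, -0.159, 0.1188]
tcp_rot: [0.0, -0.133, 0.991, 0.0]
ft_force: [-0.7, -0.5, -0.3]
grip_width: 0.318
```

Request:
{"method": "play_rows", "body": {"plan": "0 0 0.4 0 0.5;0 0 0 0 0.5"}}

```text
clock: 27.55
eef_pos: [0.5147, -0.159, 0.1185]
tcp_rot: [0.0, -0.133, 0.991, -0.0]
ft_force: [-0.1, -0.6, 0.8]
grip_width: 0.316
```

Request:
{"method": "play_rows", "body": {"plan": "0 0 0.3 0 0.5;0 0 0 0 0.5"}}

```text
clock: 27.75
eef_pos: [0.5147, -0.159, 0.1184]
tcp_rot: [0.0, -0.133, 0.991, -0.0]
ft_force: [-1.1, -0.4, 2.8]
grip_width: 0.315
```

Request:
{"method": "play_rows", "body": {"plan": "0 0 0.3 0 0.5;0 0 0 0 0.5"}}

```text
clock: 27.95
eef_pos: [0.5148, -0.159, 0.1183]
tcp_rot: [0.0, -0.133, 0.991, -0.0]
ft_force: [-1.3, -0.5, 4.0]
grip_width: 0.317
```

Request:
{"method": "play_rows", "body": {"plan": "0 0 0.3 0 0.5;0 0 0 0 0.5"}}

```text
clock: 28.15
eef_pos: [0.5149, -0.159, 0.1181]
tcp_rot: [0.0, -0.133, 0.991, -0.0]
ft_force: [-1.9, 1.1, 5.7]
grip_width: 0.316
```

Request:
{"method": "play_rows", "body": {"plan": "0 0 0.25 0 0.5;0 0 0 0 0.5"}}

```text
clock: 28.35
eef_pos: [0.5149, -0.1591, 0.1181]
tcp_rot: [0.0, -0.133, 0.991, -0.0]
ft_force: [-2.6, 0.9, 6.1]
grip_width: 0.32
```

```bash
python3 -c "
from gap import *
gap('w12')"
```

```text
tcp [ 0.5149 -0.1591  0.1181] F [-2.6  0.9  6.1] pin top z 0.0837 103 block top 0.0344
[(44, 7), (45, 2), (46, 7), (47, 8), (48, 5), (49, 15), (50, 24), (51, 10), (52, 6), (53, 5), (54, 29), (55, 39), (56, 30), (57, 4), (58, 1), (59, 2), (60, 10), (61, 3), (62, 2), (63, 5), (64, 4), (65, 1), (66, 5), (67, 5), (68, 7), (69, 3), (70, 5)]
```

Request:
{"method": "play_rows", "body": {"plan": "0 0 0.2 0 0.5;0 0 0 0 0.5"}}

```text
clock: 28.6
eef_pos: [0.5149, -0.1591, 0.118]
tcp_rot: [0.0, -0.133, 0.991, -0.0]
ft_force: [-2.3, 0.8, 6.8]
grip_width: 0.319
```

Request:
{"method": "play_rows", "body": {"plan": "0 0 -0.9 0 0.5;0 0 0 0 0.45;0 0 0 0 0.40;0 0 0 0 0.37;0 0 0 0 0.35;0 0 0 0 0.33;0 0 0 0 0.30;0 0 0 0 0.27"}}

```text
clock: 29.4
eef_pos: [0.5148, -0.1592, 0.118]
tcp_rot: [0.0, -0.133, 0.991, -0.0]
ft_force: [0.9, -2.4, 2.3]
grip_width: 0.363
```

Request:
{"method": "play_rows", "body": {"plan": "0 0 0 0 0.235;0 0 0 0 0.235;0 0 0 0 0.235"}}

```text
clock: 29.7
eef_pos: [0.5146, -0.1589, 0.1179]
tcp_rot: [-0.0, -0.133, 0.991, 0.0]
ft_force: [0.2, -0.8, 2.3]
grip_width: 0.382
```

```bash
python3 -c "
from gap import *
gap('w13')
im=cv2.imread('pics/w13.png');cv2.imwrite('pics/w13z.png',cv2.resize(im[150:240,215:305],None,fx=6,fy=6,interpolation=cv2.INTER_CUBIC))"
```

```text
tcp [ 0.5146 -0.1589  0.1179] F [ 0.2 -0.8  2.3] pin top z 0.0837 104 block top 0.0344
[(44, 3), (45, 7), (46, 5), (47, 6), (48, 10), (49, 14), (50, 17), (51, 12), (52, 9), (53, 3), (54, 15), (55, 46), (56, 36), (57, 3), (58, 2), (59, 7), (60, 4), (61, 2), (62, 5), (63, 2), (64, 1), (65, 4), (66, 2), (67, 4), (68, 3), (69, 3), (70, 2)]
```

View pics/w13z.png

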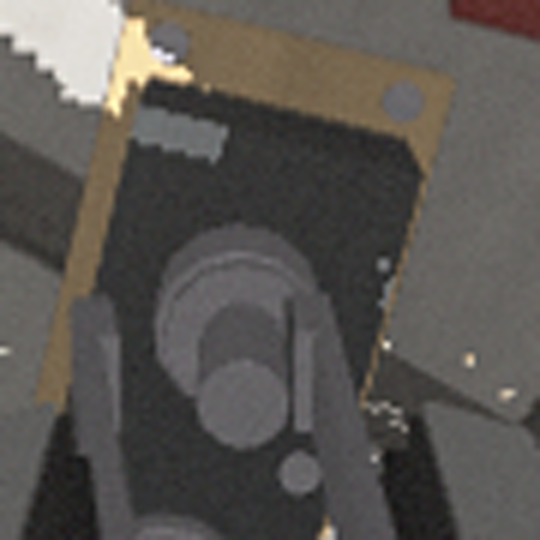

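Request:
{"method": "play_rows", "body": {"plan": "0 0 -0.6 0 0.235;0 1 -0.6 0 0.235;0 1 -0.5 0 0.235;0 0 0 0 0.235"}}

```text
clock: 30.15
eef_pos: [0.5136, -0.1565, 0.1192]
tcp_rot: [-0.0, -0.133, 0.991, 0.0]
ft_force: [0.2, -0.7, -0.0]
grip_width: 0.383
```

```bash
python3 -c "
from gap import *
gap('w14')
im=cv2.imread('pics/w14.png');cv2.imwrite('pics/w14z.png',cv2.resize(im[150:240,215:305],None,fx=6,fy=6,interpolation=cv2.INTER_CUBIC))"
```

```text
tcp [ 0.5136 -0.1565  0.1192] F [ 0.2 -0.7 -0. ] pin top z 0.084 92 block top 0.0344
[(44, 4), (45, 5), (46, 4), (47, 7), (48, 5), (49, 8), (50, 20), (51, 14), (52, 4), (53, 4), (54, 10), (55, 36), (56, 37), (57, 6), (58, 1), (59, 1), (60, 2), (61, 3), (62, 0), (63, 2), (64, 2), (65, 3), (66, 3), (67, 1), (68, 0), (69, 3), (70, 1)]
```

View pics/w14z.png

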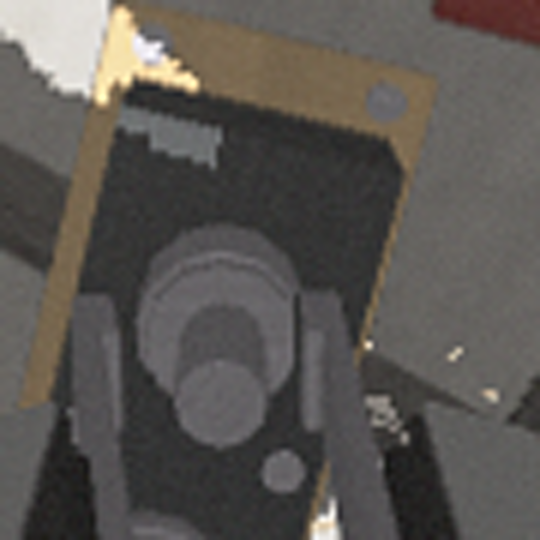

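Request:
{"method": "play_rows", "body": {"plan": "0 -0.5 -2 0 0.235;0 0 -5 0 0.235;0 0 -10 0 0.235;0 0 -10 0 0.235;0 0 -10 0 0.235;0 0 -10 0 0.235;0 0 -5 0 0.235;0 0 0 0 0.235"}}

```text
clock: 31.0
eef_pos: [0.5148, -0.1578, 0.1729]
tcp_rot: [0.001, -0.133, 0.991, -0.001]
ft_force: [0.3, 0.4, -0.5]
grip_width: 0.379
```

```bash
python3 - <<'E'
from h import *
p,R,s=pose();print(p,yaw(),s['ft_force'],s['grip_width']*94)
d=snap('wrist','w15');P=wcloud(d)
im=cv2.imread('pics/w15.png');cv2.imwrite('pics/w15z.png',cv2.resize(im[130:250,195:315],None,fx=5,fy=5,interpolation=cv2.INTER_CUBIC))
q=P[150:230,225:285].reshape(-1,3)
for n,lo,hi in [('top',.080,.088),('collar',.053,.058),('ring',.047,.0525)]:
    k=q[(q[:,2]>lo)&(q[:,2]<hi)&(abs(q[:,0]-.517)<.02)&(abs(q[:,1]+.159)<.02)];c=cv2.minEnclosingCircle((k[:,:2]*1000).astype(np.float32));print(n,len(k),c,np.median(k[:,2]))
plan([.5350,.1439,.175],103.95,38)
E
```

```text
[ 0.51475059 -0.15782251  0.17292559] 105.30738665795016 [ 0.28554766  0.35725045 -0.52967209] 35.63231569884861
top 133 ((516.9577026367188, -158.7410888671875), 5.9934844970703125) 0.08388933334300414
collar 185 ((516.67236328125, -158.6471405029297), 10.76749038696289) 0.0558845975235614
ring 77 ((517.2777709960938, -159.0695037841797), 12.317896842956543) 0.0504085294314518
y0 105.31 dy -1.36 d mm [ 20.6 301.5   2.9] n 8
-12.4 35.7 -0.4 0.2;-12.3 35.7 -0.4 0.2;-12.2 35.7 -0.4 0.2;-12.1 35.8 -0.4 0.2;-12.0 35.8 -0.4 0.2;-11.9 35.8 -0.4 0.2;-11.8 35.9 -0.4 0.2;-11.7 35.9 -0.4 0.2;
```

View pics/w15z.png

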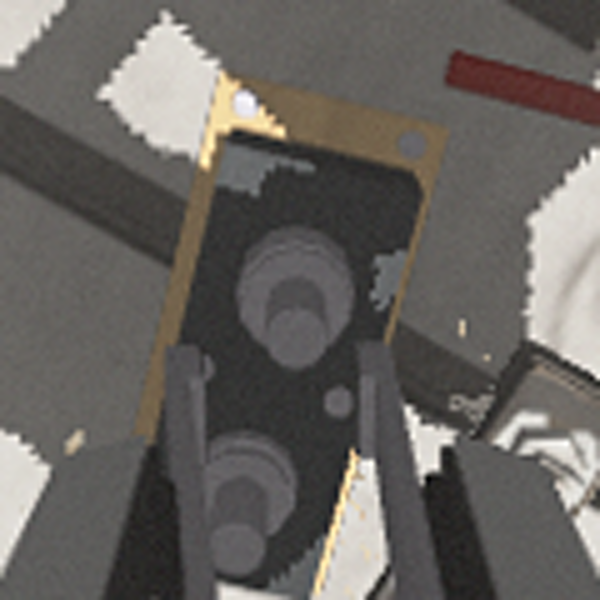

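Request:
{"method": "play_rows", "body": {"plan": "0 0 -25 0 0.235;-12.3 35.7 0 0.2 0.235;-12.3 35.7 0 0.2 0.235;-12.2 35.7 0 0.2 0.235;-12.1 35.8 0 0.2 0.235;-12 35.8 0 0.2 0.235;-12 35.8 0 0.2 0.235;-11.9 35.8 0 0.2 0.235"}}

```text
clock: 31.85
eef_pos: [0.5322, 0.1077, 0.196]
tcp_rot: [-0.001, -0.121, 0.993, 0.0]
ft_force: [-0.1, 0.3, -0.5]
grip_width: 0.383
```

Request:
{"method": "play_rows", "body": {"plan": "-11.7 35.9 0 0 0.235;0 0 0 0 0.235;0 0 0 0 0.235;0 0 0 0 0.235;0 0 0 0 0.235"}}

```text
clock: 32.35
eef_pos: [0.5354, 0.1427, 0.1965]
tcp_rot: [-0.0, -0.12, 0.993, -0.0]
ft_force: [0.4, -0.4, -0.9]
grip_width: 0.385
```

```bash
python3 - <<'E'
from h import *
p,R,s=pose();print(p,yaw(),s['ft_force'],s['grip_width']*94)
d=snap('wrist','w16');P=wcloud(d);np.savez('w16.npz',**{k:d[k] for k in ['range_z','fx','fy','cx','cy','T','pixels']})
im=cv2.imread('pics/w16.png');cv2.imwrite('pics/w16z.png',cv2.resize(im[130:250,195:315],None,fx=5,fy=5,interpolation=cv2.INTER_CUBIC))
print('stand rim centre px',wproj(d,[.5359,.1443,.0435]))
q=P[120:260,200:310].reshape(-1,3);k=q[(q[:,2]>.040)&(q[:,2]<.047)]
r=cv2.minAreaRect((k[:,:2]*1000).astype(np.float32));print('rim',len(k),r)
k=q[(q[:,2]>.0)&(q[:,2]<.006)]
r=cv2.minAreaRect((k[:,:2]*1000).astype(np.float32));print('foot',len(k),r)
t=(q-p)@R*1000
for lo,hi in [(10,20),(30,42),(42,52),(52,63)]:
    for sgn in (-1,1):
        k=t[(t[:,2]>lo)&(t[:,2]<hi)&(t[:,1]*sgn>3)&(abs(t[:,1])<30)]
        if len(k): print(lo,hi,sgn,len(k),'x',np.percentile(k[:,0],[2,98]).round(1),'y',np.percentile(k[:,1],[2,50,98]).round(1),'zmax',k[:,2].max().round(1))
plan([.5350,.1439,.175],103.95,38)
E
```

```text
[0.53540292 0.1426794  0.19650212] 103.81214192523045 [ 0.40986314 -0.35550003 -0.90490561] 36.19384449988588
stand rim centre px [[256.32119452 182.04908112]]
rim 427 ((536.3004150390625, 144.05569458007812), (26.021167755126953, 66.34752655029297), 13.607038497924805)
foot 1873 ((558.83837890625, 146.39938354492188), (187.0327606201172, 138.66371154785156), 12.515862464904785)
10 20 -1 26 x [3.9 4.9] y [-18.4 -16.8 -14.8] zmax 19.9
10 20 1 42 x [-7.6  4.9] y [10.8 11.5 14.3] zmax 20.0
30 42 -1 65 x [-7.7  5. ] y [-21.3 -17.3 -15.7] zmax 42.0
30 42 1 55 x [-7.8  5. ] y [ 9.  10.9 14.2] zmax 42.0
42 52 -1 43 x [-8.7  5.1] y [-21.7 -17.4 -15.2] zmax 52.0
42 52 1 82 x [-8.8  5.1] y [ 8.3  9.8 13.8] zmax 51.9
52 63 -1 20 x [4.2 5.1] y [-22.6 -19.9 -16.6] zmax 60.6
52 63 1 25 x [-8.8  5.3] y [ 8.1 11.2 14. ] zmax 62.4
y0 103.81 dy 0.14 d mm [ -0.5   1.2 -21.6] n 1
0.2 1.3 21.6 -0.1;
```

View pics/w16z.png

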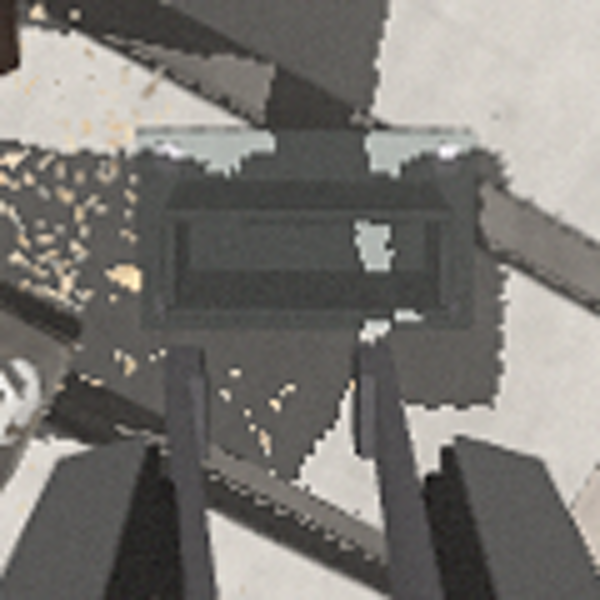

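Request:
{"method": "play_rows", "body": {"plan": "0.7 2.7 0 0 0.235;0 2.7 0 0 0.235;0 0 25 0 0.235;0 0 25 0 0.235;0 0 20 0 0.235;0 0 10 0 0.235;0 0 0 0 0.235;0 0 0 0 0.235"}}

```text
clock: 33.2
eef_pos: [0.5341, 0.1489, 0.1176]
tcp_rot: [0.001, -0.121, 0.993, -0.0]
ft_force: [0.7, 0.7, -0.5]
grip_width: 0.378
```

Request:
{"method": "play_rows", "body": {"plan": "0 0 0 0 0.235;0 0 0 0 0.235"}}

```text
clock: 33.4
eef_pos: [0.5343, 0.1489, 0.118]
tcp_rot: [0.001, -0.121, 0.993, -0.0]
ft_force: [-0.3, -0.7, -0.6]
grip_width: 0.382
```

```bash
python3 - <<'E'
from h import *
p,R,s=pose();print(p,yaw(),s['ft_force'],s['grip_width']*94)
d=snap('wrist','w17');P=wcloud(d)
im=cv2.imread('pics/w17.png');cv2.imwrite('pics/w17z.png',cv2.resize(im[130:250,195:315],None,fx=5,fy=5,interpolation=cv2.INTER_CUBIC))
c=(np.array([.5361,.1442,p[2]])-p)@R*1000;print('stand in tool',c.round(1))
q=P[120:260,200:310].reshape(-1,3)
t=(q-p)@R*1000
for lo,hi in [(42,52),(52,62)]:
    for sgn in (-1,1):
        k=t[(t[:,2]>lo)&(t[:,2]<hi)&(t[:,1]*sgn>3)&(abs(t[:,1])<26)]
        if len(k): print(lo,hi,sgn,len(k),'x',np.percentile(k[:,0],[2,98]).round(1),'y',np.percentile(k[:,1],[2,50,98]).round(1),'zmax',k[:,2].max().round(1))
E
```

```text
[0.53426362 0.14893162 0.11795822] 103.90837750336034 [-0.26968521 -0.68903582 -0.64255997] 35.86556763359922
stand in tool [-0.6 -5.   0. ]
42 52 -1 42 x [-9.1  5.2] y [-21.7 -17.3 -15.2] zmax 51.3
42 52 1 86 x [-8.8  5. ] y [ 8.3  9.8 13.7] zmax 51.8
52 62 -1 23 x [4.4 5.3] y [-22.5 -19.2 -16.5] zmax 59.6
52 62 1 27 x [-8.8  5.3] y [ 8.1 11.1 14. ] zmax 61.7
```

View pics/w17z.png

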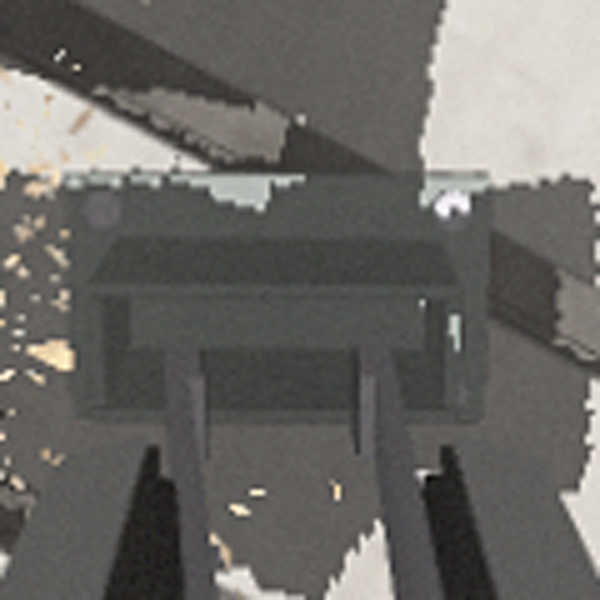

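Request:
{"method": "play_rows", "body": {"plan": "1.2 -0.7 0 0 0.235;0 0 0 0 0.235;0 0 6 0 0.235;0 0 6 0 0.235;0 0 0 0 0.235"}}

```text
clock: 33.95
eef_pos: [0.5314, 0.1478, 0.1032]
tcp_rot: [-0.001, -0.121, 0.993, 0.0]
ft_force: [-0.4, -0.2, -0.4]
grip_width: 0.385
```

Request:
{"method": "play_rows", "body": {"plan": "0 0 4 0 0.235;0 0 4 0 0.235;0 0 0 0 0.235"}}

```text
clock: 34.25
eef_pos: [0.532, 0.1478, 0.0959]
tcp_rot: [-0.001, -0.121, 0.993, 0.0]
ft_force: [-0.5, -0.1, -1.4]
grip_width: 0.385
```

Request:
{"method": "play_rows", "body": {"plan": "0 0 7 0 0.235;0 0 7 0 0.235;0 0 7 0 0.235;0 0 0 0 0.235"}}

```text
clock: 34.65
eef_pos: [0.5314, 0.1478, 0.0741]
tcp_rot: [-0.001, -0.121, 0.993, 0.0]
ft_force: [-0.4, -0.8, -0.8]
grip_width: 0.383
```

```bash
python3 - <<'E'
from h import *
p,R,s=pose();print(p,yaw(),s['ft_force'],s['grip_width']*94)
d=snap('side','s18');cv2.imwrite('pics/s18z.png',cv2.resize(cv2.imread('pics/s18.png')[130:230,210:310],None,fx=5,fy=5,interpolation=cv2.INTER_CUBIC))
E
```

```text
[0.53135489 0.14776829 0.07413375] 103.90254763867578 [-0.39650441 -0.81408637 -0.78883458] 35.99634214940786
```

View pics/s18z.png

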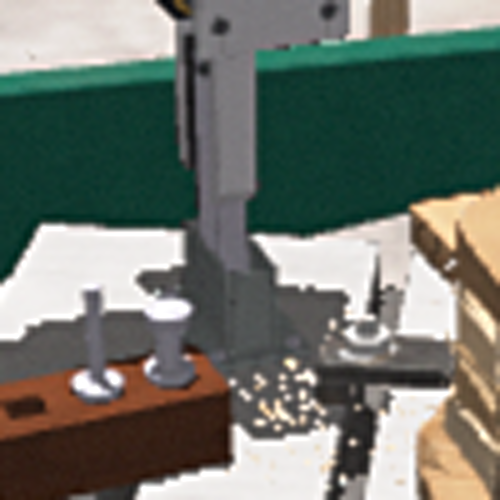

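Request:
{"method": "play_rows", "body": {"plan": "-1.5 0 3 0 0.235;0 0 2 0 0.235;0 0 0 0 0.235;0 0 0 0 0.235"}}

```text
clock: 35.1
eef_pos: [0.534, 0.1483, 0.0708]
tcp_rot: [0.0, -0.121, 0.993, 0.0]
ft_force: [0.5, -0.4, -1.1]
grip_width: 0.386
```

Request:
{"method": "play_rows", "body": {"plan": "0 0 0.7 0 0.235;0 0 0 0 0.235"}}

```text
clock: 35.3
eef_pos: [0.5339, 0.1482, 0.07]
tcp_rot: [0.0, -0.121, 0.993, -0.0]
ft_force: [-0.8, 0.2, -0.8]
grip_width: 0.381
```

Request:
{"method": "play_rows", "body": {"plan": "0 0 0.7 0 0.235;0 0 0 0 0.235"}}

```text
clock: 35.5
eef_pos: [0.5338, 0.1482, 0.0692]
tcp_rot: [-0.0, -0.121, 0.993, -0.0]
ft_force: [-0.3, -0.4, -1.4]
grip_width: 0.382
```

Request:
{"method": "play_rows", "body": {"plan": "0 0 0.7 0 0.235;0 0 0 0 0.235"}}

```text
clock: 35.7
eef_pos: [0.5338, 0.1482, 0.0685]
tcp_rot: [-0.0, -0.121, 0.993, 0.0]
ft_force: [0.2, -0.7, -1.0]
grip_width: 0.385
```

Request:
{"method": "play_rows", "body": {"plan": "0 0 0.7 0 0.235;0 0 0 0 0.235"}}

```text
clock: 35.9
eef_pos: [0.5338, 0.1482, 0.0678]
tcp_rot: [-0.0, -0.121, 0.993, 0.0]
ft_force: [0.3, 0.1, -1.6]
grip_width: 0.384
```

Request:
{"method": "play_rows", "body": {"plan": "0 0 0.7 0 0.235;0 0 0 0 0.235"}}

```text
clock: 36.1
eef_pos: [0.5338, 0.1482, 0.0671]
tcp_rot: [-0.0, -0.121, 0.993, 0.0]
ft_force: [-0.6, 0.1, -1.0]
grip_width: 0.383
```

Request:
{"method": "play_rows", "body": {"plan": "0 0 0.7 0 0.235;0 0 0 0 0.235"}}

```text
clock: 36.3
eef_pos: [0.5338, 0.1482, 0.0664]
tcp_rot: [-0.0, -0.121, 0.993, 0.0]
ft_force: [-0.2, 0.4, -0.5]
grip_width: 0.381
```

Request:
{"method": "play_rows", "body": {"plan": "0 0 0.6 0 0.235;0 0 0 0 0.235"}}

```text
clock: 36.5
eef_pos: [0.5338, 0.1482, 0.0658]
tcp_rot: [-0.0, -0.121, 0.993, 0.0]
ft_force: [-0.2, -0.0, 0.2]
grip_width: 0.384
```

Request:
{"method": "play_rows", "body": {"plan": "0 0 0.5 0 0.235;0 0 0 0 0.235"}}

```text
clock: 36.7
eef_pos: [0.5338, 0.1482, 0.0653]
tcp_rot: [-0.0, -0.121, 0.993, -0.0]
ft_force: [-0.3, -0.8, -0.4]
grip_width: 0.384
```

Request:
{"method": "play_rows", "body": {"plan": "0 0 0.4 0 0.235;0 0 0 0 0.22;0 0 0 0 0.2;0 0 0 0 0.18;0 0 0 0 0.15;0 0 0 0 0.1;0 0 0 0 0;0 0 0 0 -0.2"}}

```text
clock: 37.5
eef_pos: [0.534, 0.1483, 0.0651]
tcp_rot: [0.0, -0.121, 0.993, 0.0]
ft_force: [-0.1, -0.8, 0.5]
grip_width: 0.555
```

Request:
{"method": "play_rows", "body": {"plan": "0 0 0 0 -0.6;0 0 0 0 -1;0 0 0 0 -1;0 0 0 0 -1;0 0 0 0 -1;0 0 0 0 -1;0 0 0 0 -1"}}

```text
clock: 38.2
eef_pos: [0.5339, 0.1482, 0.065]
tcp_rot: [0.0, -0.121, 0.993, -0.0]
ft_force: [0.7, 0.5, -1.2]
grip_width: 1.001
```

```bash
python3 - <<'E'
from h import *
p,R,s=pose();print(p,yaw(),s['ft_force'],s['grip_width']*94)
d=snap('wrist','w19');P=wcloud(d)
q=P[170:270,215:295].reshape(-1,3);k=q[(q[:,2]>.115)&(q[:,2]<.15)];r=cv2.minAreaRect((k[:,:2]*1000).astype(np.float32));print(len(k),r,k[:,2].max())
E
```

```text
[0.53392322 0.14823497 0.06503925] 103.90627718760365 [ 0.72174623  0.49691684 -1.17560192] 94.10243413988579
448 ((530.0772705078125, 143.7863311767578), (6.9678449630737305, 26.69949722290039), 4.660063743591309) 0.1312314678618062
```

View pics/w19.png

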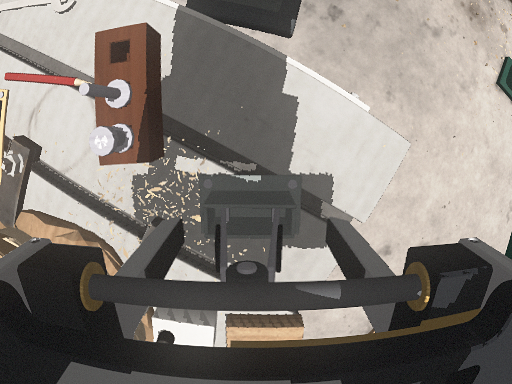

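Request:
{"method": "play_rows", "body": {"plan": "0 0 -8 0 -1;0 0 -20 0 -1;0 0 -30 0 -1;0 0 -35 0 -1;0 0 -35 0 -1;0 0 -20 0 -1;25 0 0 0 -1;15 0 0 0 -1"}}

```text
clock: 39.05
eef_pos: [0.4948, 0.1385, 0.2146]
tcp_rot: [0.001, -0.121, 0.993, -0.0]
ft_force: [0.1, -0.6, -1.0]
grip_width: 0.999
```

Request:
{"method": "play_rows", "body": {"plan": "0 0 0 0 -1;0 0 0 0 -1;0 0 0 0 -1"}}

```text
clock: 39.35
eef_pos: [0.4957, 0.1387, 0.2132]
tcp_rot: [0.0, -0.121, 0.993, 0.0]
ft_force: [0.4, 0.7, -0.0]
grip_width: 1.001
```

```bash
python3 - <<'E'
from h import *
p,R,s=pose();print(p,s['ft_force'])
d=snap('wrist','w20');P=wcloud(d)
def rep(n,u0,u1,v0,v1,lo,hi):
    q=P[v0:v1,u0:u1].reshape(-1,3);q=q[(q[:,2]>lo)&(q[:,2]<hi)&(abs(q[:,0]-.536)<.06)&(abs(q[:,1]-.144)<.06)]
    r=cv2.minAreaRect((q[:,:2]*1000).astype(np.float32));print(n,len(q),np.round(r[0],1),np.round(r[1],1),round(r[2],1),q[:,2].max())
rep('barrel',200,320,150,250,.115,.145);rep('up',200,320,150,250,.06,.115);rep('rim',200,320,150,250,.037,.05)
d=snap('side','s20')
T=snap('top','t20');Q=cloud(T)
q=Q[190:212,305:328].reshape(-1,3);k=q[(q[:,2]>.078)&(q[:,2]<.095)];print('pin top (top cam)',k.mean(0).round(4),len(k))
a=cv2.imread('pics/s20.png')[120:290,190:360];cv2.imwrite('pics/s20z.png',cv2.resize(a,(595,595),interpolation=cv2.INTER_CUBIC))
for n,u0,u1,v0,v1,lo,hi in [('headed',232,246,202,216,.06,.08),('long',235,250,214,228,.07,.095)]:
    q=Q[v0:v1,u0:u1].reshape(-1,3);q=q[(q[:,2]>lo)&(q[:,2]<hi)]; print(n,len(q),q.mean(0).round(4))
E
```

```text
[0.49568639 0.13867987 0.21321598] [ 0.35618859  0.69806483 -0.04383623]
barrel 513 [536.2 144.6] [18.5 26.1] 11.5 0.13970356012192703
up 277 [536.7 144.7] [17.7 39.4] 13.9 0.11462978879004126
rim 435 [536.  144.3] [26.3 65.8] 12.7 0.04872808473501927
pin top (top cam) [ 0.5145 -0.1587  0.0847] 19
headed 51 [0.4973 0.0358 0.0692]
long 9 [0.4656 0.0276 0.0858]
```

View pics/s20z.png

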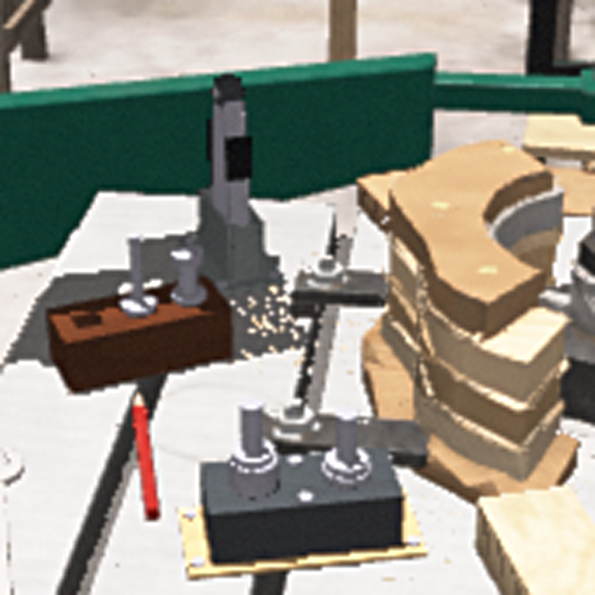

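View pics/t20.png

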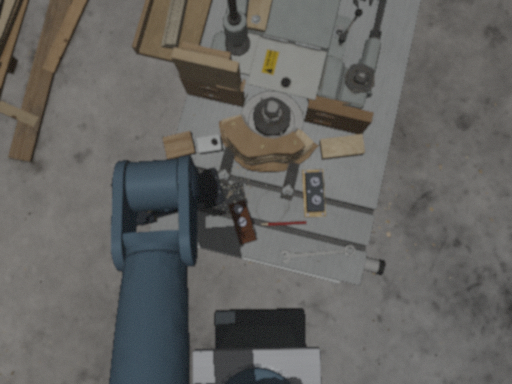

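```bash
python3 -c "
from plant import bot
print(bot.finish_job())"
```

```text
the job is handed in; nothing more can be done
None
```

I took the tongs from their stand and used them to lift the plain pin out of the rack. I pressed it home in the empty socket, put the tongs back upright in their stand and handed the job in at about 39.5 s. `finish_job()` gives no verdict, so whether it passed is not confirmed.

**Seating:**
- The sprung catch gave about 3 N, the low end of the stated range.
- The collar then met the seat ring, about 16 mm proud, and I stopped pressing at about 8 N.
- Afterwards the wrist camera put the collar's top face 5.5 mm above the ring, where the flush value is 5.0 mm. The pin's top face read within 0.3 mm of its home height. The limit for the collar gap is 1.2 mm, and the axis is within about 0.5 mm of the ring's.

**Other last checks:**
- **Tongs:** they stand within about 1 mm of the stand's centre, at the same barrel height as at the start.
- **Other pins:** the long and headed pins had not moved.
- **Rest of the scene:** the pencil, spanner, offcuts and gauge block look undisturbed in the pictures, but I did not measure them.

**Disagreements:**
- The top and wrist cameras differ by about 2 mm in x, so I used the wrist camera's relative readings for the insertion.
- The tongs rolled about 0.06 rad in the grip when they let go of the pin. They stood square again once released in the stand.

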